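# Gauge and put away a candle batch

## Robot

A 6-joint arm with a two-finger parallel gripper is mounted at the origin on the work surface. World frame = base frame: x ahead of the robot, y to its left, z up, the work surface at z = 0. Lengths are in mm, angles in rad, forces in N, time in s.
With the tool pointing down it reaches from about 300 to 775 mm from the base axis. Payload 14.6 kg.
Tool frame: the origin (TCP) lies between the finger pads; the fingertips stand 8 mm ahead of it and the grasp point (between the pads) lies 11 mm behind it; y points along the fingers, x is the direction in which the jaws open and shut, and the axes are right-handed (so a half turn about y gives the same grasp; the last joint's range is limited). The gripper opens to 94 mm and grips with 3 to 60 N. Pads are 16 mm wide; open, the fingers measure 119 mm over their backs; the gripper's body (75 mm by 177 mm) begins 78 mm behind the grasp point.
Start: joints at [-1.176, 0.3, 1.521, -0, 1.321, -0.067], TCP at [245.05, -492.382, 213.446] pointing down, gripper open.
Joint ranges: [-3.03, 3.03], [-0.79, 2.21], [0.23, 2.52], [-1.04, 4.18], [0, 3.07], [-2.55, 2.55]. Speed limits (rad/s): [2.22, 2.22, 2.57, 3.14, 3.14, 3.14].

## Interface

Orientations are given as [roll, pitch, yaw] about the fixed x, y, z axes, in that order (R = Rz(yaw) Ry(pitch) Rx(roll)).
In Python, from cell import read_state, imaging, order gives the robot as it stands. The module is installed in compiled form; this text tells all that it offers.
- The arm moves only by the shell command python3 -m handwheel 'ROWS' [FORCE]. ROWS is JSON, a list that holds one entry, the list of rows, each a list of 7 numbers: the shift along the tool's x, y, z in mm, then the turn, a rotation vector about the tool's x, y, z in degrees, then the opening, from -1 (shut) to 1 (fully open), so that 0 is half open. A call has 1 to 5 rows; each row is the pose to reach, as a shift and turn from the pose measured when the call began, along the tool's axes at that moment; what a row does not reach only later rows make up. A row lasts 1/12 s, in which the tool goes at most 41.7 mm and 7.16 degrees, less where a joint would pass 70% of its speed; a pose out of reach is approached as far as the arm can. A call with a gripper value outside its range is refused whole. The fingers move at their own pace and stop on an object; FORCE is the grip in N (left out, the last holds). Time passes only in rows, so rows that repeat a pose let the fingers close. It gives the time, the measured TCP pose, the force and the opening at its end, in the units of the state.
- read_state(): the state, without advancing time (a new reading comes with each control period).
- imaging.camera(name): name is "scene" or "top" or "wrist"; returns (picture, depth): 384x512x3 uint8, red, green, blue; 384x512 float32, mm along the optical axis (not along the pixel's ray), 0 where there is no reading.
- imaging.get_calibration(name): a dict with "mtx" (3x3 intrinsics, pixels), "dist" ([k1, k2, p1, p2, k3] as OpenCV has them; the pictures are not rectified), "world_from_camera" (4x4, takes a point from camera to world coordinates); the wrist camera has in their place "hand_eye" (4x4, takes a point from camera to tool coordinates, whose origin is the TCP and whose axes are the tool frame's). Camera axes: x right, y down, z forward; pixel columns grow to the right and rows downward; lengths in mm; the calibration is good to about 2 mm. A picture is of the moment at which its call begins: read the wrist's pose just before it. get_calibration takes no time and is no camera call.
- order.sign_off(): hands the job in, once; it reports no verdict.
The state is a dict: "clock": time; "joints": joint angles; "qd": joint speeds; "effort": joint torques, N m; "eef_pos": TCP position; "eef_rot": TCP orientation; "wrist_force": force on the tool from outside, world axes, zero at the start; "moment": the same for the moment, N m; "finger_gap": finger opening in mm.
Only numpy, scipy, OpenCV 4.12 (cv2) and the standard library are available. Lean on these libraries where they do the work, as an engineer would, in place of code of your own. Each camera call takes 0.05 s, during which the arm holds its last target.

## Task

Check the pillar candle's height by lowering the bridge gauge over it until both gauge legs stand on the bench and its sprung foot rests on the candle's top for a second, then stand the gauge back on its rubber pad. Put the pillar candle and every votive candle into the open drawer and slide it fully shut. Lower the ball candles gently, without dropping them, to the floor of the wooden crate, one to a bay, and do not knock over the scent bottle.

Things in the scene. Friction and masses are not known exactly. Their poses are not given: they have to be found in the camera images.
- pillar: The pillar candle: the tallest plain wax cylinder, 50 mm diameter, 68 mm tall, about 0.12 kg, flat top with a small dark wick mark, standing on the bench. Origin: centre of its underside, z up along it.
- votive1: A votive candle: plain wax cylinder 42 mm diameter, 50 mm tall, short wick on top. Origin: centre of its underside. One or two votives are present; an absent one reads None.
- votive2: The other votive candle, same as votive1; may be absent (None).
- ball1: A ball candle: wax ball 62 mm diameter with a small flat foot (32 mm across), 57 mm tall, about 0.11 kg, short wick. Origin: centre of the ball, 27 mm above the foot it stands on. Two or three balls are present; an absent one reads None.
- ball2: Another ball candle, same as ball1; may be absent (None).
- ball3: Another ball candle, same as ball1; may be absent (None).
- gauge: Loose aluminium bridge gauge, 0.38 kg: two legs (40 mm in x, 10 mm in y, 100 mm tall) at y = +-47 mm (84 mm clear between), bridge at 100 to 114 mm height; on top a black grip block 22 mm (x) by 50 mm (y), 114 to 160 mm high, to be taken across its 22 mm. Origin: on its centre line at the leg bottoms, z up. Starts on gauge_pad.
- gauge_foot (a joint): Travel of the gauge's sprung measuring foot (28 mm disc on the gauge's centre line), m: 0 = down at rest, its underside 50 mm above the leg bottoms; grows as a part pushes it up (range 45 mm, soft spring 40 N/m). Height of the part = 50 mm + this value; over the pillar it reads 0.018.
- gauge_pad: Black rubber pad, fixed, 110 mm (x) by 160 mm (y), 4 mm thick, where the gauge parks. Origin: centre of its underside.
- cab_drawer0 (a joint): Opening of the drawer in the low wooden drawer unit, m: 0 = shut, starts 0.13 to 0.16 open, limit 0.18. Slides easily (about 1 N), by pushing the handle or front towards the unit (the +x direction of point drawer_in).
- drawer_in (a point): Centre of the drawer's inner floor (22 mm above the bench), moves with the drawer. x points from the drawer front into the unit, y across, z up. Inside spans x +-107, y +-109 mm; walls rise 66 mm above this floor. The unit's top (110 mm above the bench, underside 76 mm above this floor) covers x beyond (opening - 113 mm). Outer face of the drawer front: x = -128 mm.
- cab_drawer0_handle (a point): Middle of the drawer's bar handle, a horizontal steel bar 120 mm long along the drawer's y, 35 mm in front of the drawer front, 72 mm above the bench.
- crate: Fixed wooden crate, open-topped, 288 mm (x) by 126 mm (y) by 72 mm high, walls and floor 6 mm, two cross partitions dividing its length into three equal bays, each 88 mm (x) by 114 mm (y) inside and 66 mm deep; only one ball fits on a bay's floor. Origin: centre of its underside.
- crate_bay0 (a point): middle of the inner floor of the crate's -x end bay
- crate_bay1 (a point): middle of the inner floor of the crate's middle bay
- crate_bay2 (a point): middle of the inner floor of the crate's +x end bay
- scent_bottle: Amber scent bottle, loose bystander, 0.3 kg, 50 mm diameter, 95 mm tall, standing among the candles; not to be knocked over. Origin: centre of its underside.
There are look-alikes about, which are no part of the job. What is shaped like the ball2 but purple or turquoise is not meant. There is more than one size of the gauge; the job needs the larger.

How it is judged:
By the outcome, as a careful person would: the job done as asked, in the order asked, and still so for the second after the job is handed in, with the robot touching nothing.
Of votive1, votive2 only 1 to 2 are there at a start; the rules pass over those that are not, and their reading is None.
Of ball1, ball2, ball3 only 2 to 3 are there at a start; the rules pass over those that are not, and their reading is None.
At some moment in a run one of pillar, votive1, votive2 may be knocked a few centimetres aside while the robot is not near it.
It also fails if it takes over 210 s, if anything falls off the work surface, if the arm or the gripper's body presses on something with over 40 N, if the wrist force passes 120 N, or if a joint passes its speed limit or range.

## Working session

There is one attempt and no reset: what is moved stays moved. The work goes in short steps, Python scripts to look and compute and a shell command to move; the robot and the scene stay as the last step left them, time stands still between calls to the robot, and variables do not carry over. Pictures are saved under pics/ and viewed, and the job is handed in when it is done.

```bash
mkdir -p pics; python3 - <<'E'
from cell import read_state, imaging
import cv2
s=read_state();print(s)
for n in ["scene","top","wrist"]:
    p,d=imaging.camera(n)
    cv2.imwrite(f"pics/{n}0.png",p[:,:,::-1])
    print(n,imaging.get_calibration(n),d.min(),d.max())
E
```

```text
{'clock': 0.0, 'joints': array([-1.17560584e+00,  3.00478154e-01,  1.52162339e+00, -1.07160698e-05,
        1.32069830e+00, -6.65991991e-02]), 'qd': array([-0.00102142,  0.00192461, -0.00031226, -0.00033866, -0.00105102,
       -0.00079858]), 'effort': array([-3.78014665e-04, -5.31809378e+01, -3.52739060e+01,  7.07588461e-02,
        2.43675703e-02, -5.70044585e-05]), 'eef_pos': array([ 244.94376858, -492.14259725,  212.86456017]), 'eef_rot': array([-1.57072634e+00,  1.20521226e-03, -1.10900394e+00]), 'wrist_force': array([ 0.00264546,  0.05846088, -0.62882867]), 'moment': array([-0.03379207,  0.03543184,  0.03099082]), 'finger_gap': 94.1385552235484}
scene {'mtx': array([[349.08340761,   0.        , 254.4726719 ],
       [  0.        , 349.08340761, 192.8976009 ],
       [  0.        ,   0.        ,   1.        ]]), 'dist': array([-0.00924523,  0.        ,  0.        ,  0.        ,  0.        ]), 'world_from_camera': array([[-6.85345782e-01,  6.22709648e-01, -3.77536560e-01,
         9.62607461e+02],
       [ 7.28200661e-01,  5.82478780e-01, -3.61167923e-01,
         3.49135828e+02]
[... 730 characters left out ...]
00e+00,  0.00000000e+00,  0.00000000e+00,
         1.00000000e+00]])} 0.0 2409.6047
wrist {'mtx': array([[281.37967708,   0.        , 250.63066273],
       [  0.        , 281.37967708, 190.84607826],
       [  0.        ,   0.        ,   1.        ]]), 'dist': array([-0.06875404,  0.        ,  0.        ,  0.        ,  0.        ]), 'hand_eye': array([[ 9.99999249e-01, -1.00770192e-03,  6.97610615e-04,
        -1.39136817e+00],
       [-9.55806815e-04, -2.84915549e-01,  9.58552146e-01,
        -1.72043699e+02],
       [-7.67174724e-04, -9.58552093e-01, -2.84916299e-01,
         8.24851281e+01],
       [ 0.00000000e+00,  0.00000000e+00,  0.00000000e+00,
         1.00000000e+00]])} 0.0 504.571
```

View pics/scene0.png

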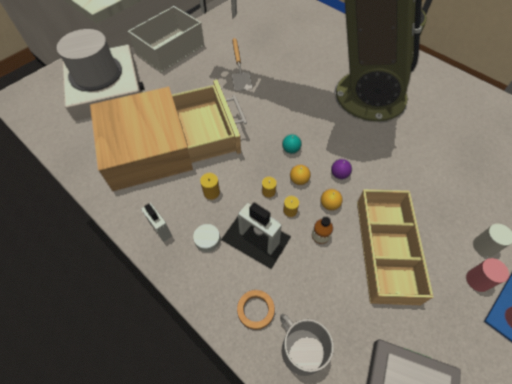

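View pics/top0.png

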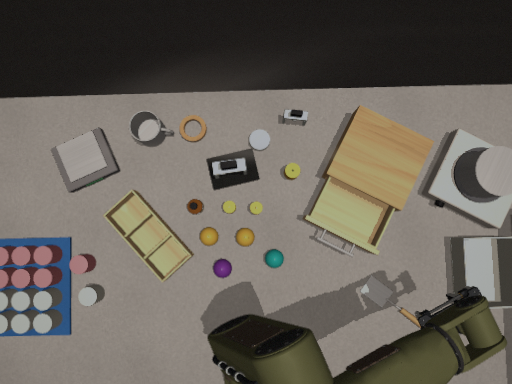

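View pics/wrist0.png

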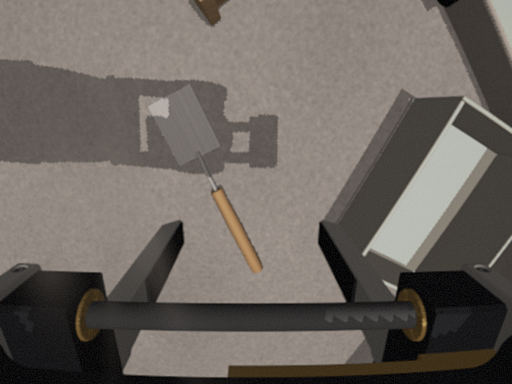

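```bash
cat > h.py <<'E'
import numpy as np, cv2
from cell import read_state, imaging
from scipy.spatial.transform import Rotation as R
def pose():
    s=read_state(); T=np.eye(4); T[:3,:3]=R.from_euler('xyz',s['eef_rot']).as_matrix(); T[:3,3]=s['eef_pos']; return T
def shot(n):
    T=pose(); p,d=imaging.camera(n); c=imaging.get_calibration(n)
    W=c['world_from_camera'] if n!='wrist' else T@c['hand_eye']
    return p,d,c,W
def ray(c,W,uv):
    uv=np.asarray(uv,float).reshape(-1,1,2)
    n=cv2.undistortPoints(uv,c['mtx'],c['dist']).reshape(-1,2)
    return W[:3,3], np.c_[n,np.ones(len(n))]@W[:3,:3].T
def onz(c,W,uv,z):
    o,r=ray(c,W,uv); return o+r*((z-o[2])/r[:,2])[:,None]
def cloud(d,c,W):
    v,u=np.mgrid[:d.shape[0],:d.shape[1]]
    o,r=ray(c,W,np.c_[u.ravel(),v.ravel()])
    P=o+r*d.reshape(-1,1); P[d.ravel()==0]=np.nan
    return P.reshape(*d.shape,3)
def proj(c,W,P):
    V=np.linalg.inv(W); P=np.asarray(P,float).reshape(-1,3)
    q=P@V[:3,:3].T+V[:3,3]
    return cv2.projectPoints(q,np.zeros(3),np.zeros(3),c['mtx'],c['dist'])[0].reshape(-1,2)
def go(target, yaw=None):
    "print shift in tool axes from now to TCP target, and turn (deg) about tool y for yaw (rad) with tool down"
    T=pose(); d=T[:3,:3].T@(np.asarray(target,float)-T[:3,3])
    if yaw is None: yaw=read_state()['eef_rot'][2]
    Rt=R.from_euler('xyz',[-np.pi/2,0,yaw]); rv=(R.from_matrix(T[:3,:3]).inv()*Rt).as_rotvec(degrees=True)
    print('shift',np.round(d,1),'turn',np.round(rv,1),'rows',round(max(np.linalg.norm(d)/41.7,np.linalg.norm(rv)/7.16),1))
E
python3 - <<'E'
from h import *
for n in ["top","scene"]:
    p,d,c,W=shot(n); P=cloud(d,c,W)
    np.savez(f'{n}.npz',p=p,P=P)
    hsv=cv2.cvtColor(p,cv2.COLOR_RGB2HSV)
    m=((hsv[...,1]>150)&(hsv[...,2]>90)).astype(np.uint8)
    k,l,st,ce=cv2.connectedComponentsWithStats(m)
    for i in range(1,k):
        if 25<st[i,4]<700:
            q=P[l==i]; print(n,np.round(ce[i]),st[i],hsv[l==i].mean(0).round(),np.nanmedian(q,0).round(),np.nanpercentile(q[:,2],95).round())
p=np.load('top.npz')['p']
cv2.imwrite('pics/topc.png',cv2.resize(p[90:290,90:450,::-1],(792,440),interpolation=2))
E
```

```text
top [195. 206.] [188 199  14  15 101] [ 14. 193. 107.] [550. 195.  66.] 75.0
top [209. 236.] [200 227  18  18 236] [ 21. 171. 154.] [457. 158.  48.] 57.0
top [245. 237.] [236 228  18  18 241] [ 21. 171. 154.] [451.  42.  48.] 57.0
top [274. 258.] [267 251  16  16 212] [ 87. 192. 121.] [380. -52.  51.] 60.0
top [222. 269.] [215 261  16  16 179] [143. 158. 110.] [351. 117.  50.] 58.0
top [ 36. 287.] [ 30 285  14   6  32] [106. 164. 124.] [302. 736.  10.] 16.0
scene [335.   4.] [320   0  25  12 142] [109. 191. 106.] [-1081.  -843.  -461.] -453.0
scene [291. 142.] [283 135  18  15 196] [ 86. 202. 128.] [389. -41.  49.] 59.0
scene [300. 174.] [291 165  19  19 284] [ 21. 182. 165.] [463.  52.  48.] 58.0
scene [209. 185.] [201 174  17  25 325] [ 22. 177. 149.] [ 669. -105.   67.] 71.0
scene [269. 187.] [263 177  13  20 205] [ 23. 176. 152.] [552.  12.  49.] 53.0
scene [331. 199.] [321 190  21  20 316] [ 21. 182. 167.] [468. 167.  49.] 58.0
scene [291. 206.] [284 197  15  19 217] [ 23. 176. 153.] [558.  98.  49.] 53.0
scene [323. 229.] [315 220  17  16 164] [ 14. 193. 115.] [565. 210.  67.] 75.0
```

View pics/topc.png

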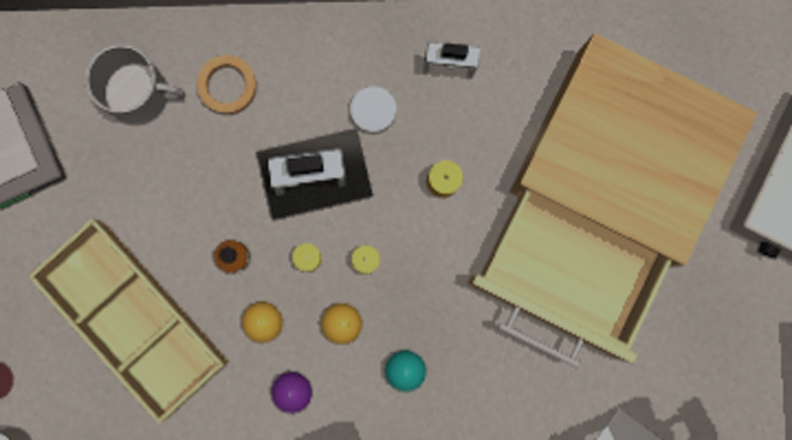

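```bash
python3 - <<'E'
from h import *
for n in ["top","scene"]:
    p,d,c,W=shot(n); P=cloud(d,c,W)
    hsv=cv2.cvtColor(p,cv2.COLOR_RGB2HSV)
    m=((hsv[...,1]>140)&(hsv[...,2]>80)).astype(np.uint8)
    k,l,st,ce=cv2.connectedComponentsWithStats(m)
    for i in range(1,k):
        if 25<st[i,4]<700:
            h=hsv[l==i].mean(0)[0]
            if 18<h<35 and ce[i][1]>100:
              if n=='scene' or st[i,4]>200: print(n,'ball?',ce[i].round(1),st[i,4],onz(c,W,ce[i],29)[0].round(1))
    # top faces by depth height
    for nm,x,y,z in [('pillar',680,-105,68),('v1',548,92,50),('v2',545,7,50),('bottle',555,200,95)]:
        q=P.reshape(-1,3); s=(np.hypot(q[:,0]-x,q[:,1]-y)<40)&(abs(q[:,2]-z)<9)
        if s.sum()>5:
            t=q[s]; (cx,cy),r=cv2.minEnclosingCircle(t[:,:2].astype(np.float32))
            print(n,nm,s.sum(),t.mean(0).round(1),(round(cx),round(cy),round(r)), t[:,2].min().round(),t[:,2].max().round())
    b=P[(abs(P[...,2])<8)][:,2]; print(n,'bench',np.nanmedian(b))
E
```

```text
top ball? [208.7 235.9] 245 [456.4 160.2  29. ]
top ball? [244.8 236.7] 250 [451.   42.4  29. ]
top pillar 163 [ 662.7 -114.5   67.5] (660, -115, 25) 60.0 75.0
top v1 126 [549.3  91.7  50. ] (549, 92, 21) 43.0 59.0
top v2 130 [543.4   4.5  49.4] (544, 5, 21) 43.0 57.0
top bottle 44 [552.9 202.4  94.1] (554, 203, 12) 88.0 101.0
top bench -0.3609831365624814
scene ball? [299.8 174.3] 291 [450.7  44.4  29. ]
scene ball? [209.8 185.4] 360 [ 657.7 -120.3   29. ]
scene ball? [268.6 186.5] 217 [544.7   5.8  29. ]
scene ball? [331.1 199.2] 330 [456.3 162.3  29. ]
scene ball? [290.7 205.8] 226 [550.   93.2  29. ]
scene pillar 213 [ 664.8 -112.4   68.2] (662, -115, 26) 60.0 73.0
scene v1 181 [551.3  93.2  50.1] (550, 93, 21) 41.0 55.0
scene v2 168 [545.4   6.7  50.4] (544, 6, 22) 42.0 54.0
scene bottle 76 [555.3 204.   94.7] (554, 203, 12) 86.0 98.0
scene bench 0.6063627240790765
```

```bash
python3 - <<'E'
from h import *
D={}
for n in ["top","scene"]:
    p,d,c,W=shot(n); P=cloud(d,c,W); q=P.reshape(-1,3); D[n]=P
    def sel(x,y,r,z0,z1): return q[(np.hypot(q[:,0]-x,q[:,1]-y)<r)&(q[:,2]>z0)&(q[:,2]<z1)]
    def rect(nm,t):
        # drop stragglers
        (cx,cy),(w,h),a=cv2.minAreaRect(t[:,:2].astype(np.float32)); print(n,nm,len(t),(round(cx,1),round(cy,1)),(round(w),round(h)),round(a,1))
    i=onz(*shot(n)[2:],[[0,0]],0)
    rect('grip',sel(665,80,50,140,170)); rect('bridge',sel(665,80,80,105,122))
    rect('crate rim',sel(480,345,170,64,80)); rect('crate all',sel(480,345,175,20,80))
    rect('cab top',sel(690,-380,220,103,117))
    rect('drawer rim',sel(560,-260,210,80,96))
    hsv=cv2.cvtColor(p,cv2.COLOR_RGB2HSV)
    m=((hsv[...,2].ravel()<60)&(np.hypot(q[:,0]-660,q[:,1]-80)<130)&(abs(q[:,2]-4)<6))
    rect('pad',q[m])
E
```

```text
top grip 132 (672.8, 86.2) (23, 50) 7.4
top bridge 277 (672.5, 86.1) (42, 103) 6.9
top crate rim 613 (504.3, 308.4) (288, 251) 40.6
top crate all 1468 (506.1, 307.2) (289, 255) 40.8
top cab top 6266 (690.3, -391.2) (262, 248) 61.8
top drawer rim 551 (558.0, -317.5) (257, 337) 62.5
top pad 717 (678.0, 78.3) (105, 157) 11.5
scene grip 267 (673.1, 87.2) (23, 50) 5.9
scene bridge 459 (671.8, 86.8) (43, 104) 6.5
scene crate rim 1176 (504.7, 309.8) (290, 251) 41.0
scene crate all 4043 (506.3, 308.0) (290, 256) 41.0
scene cab top 5695 (690.5, -389.6) (264, 246) 61.9
scene drawer rim 693 (562.4, -317.3) (256, 337) 62.9
scene pad 1298 (679.7, 80.9) (104, 155) 12.5
```

```bash
python3 - <<'E'
from h import *
for n in ["top","scene"]:
    p,d,c,W=shot(n); P=cloud(d,c,W); q=P.reshape(-1,3)
    s=(np.hypot(q[:,0]-480,q[:,1]-345)<175)&(q[:,2]>62)&(q[:,2]<80)&(np.hypot(q[:,0]-456,q[:,1]-161)>50)&(np.hypot(q[:,0]-554,q[:,1]-203)>40)
    k,l=cv2.connectedComponents(s.reshape(d.shape).astype(np.uint8))
    cn=np.bincount(l.ravel())[1:]; i=cn.argmax()+1
    t=q[l.ravel()==i]; print(n,len(t),cv2.minAreaRect(t[:,:2].astype(np.float32)))
    # drawer : points in x,y frames
    a=np.radians(62.2)
    s=(np.hypot(q[:,0]-560,q[:,1]+300)<260)&(q[:,2]>60)&(q[:,2]<125)
    t=q[s]; np.save(n+'_dr.npy',t)
E
```

```text
top 573 ((463.50384521484375, 356.067626953125), (287.85235595703125, 128.36659240722656), 41.088191986083984)
scene 1237 ((464.0292053222656, 356.0270080566406), (290.34857177734375, 128.0303192138672), 40.691749572753906)
```

```bash
python3 - <<'E'
import numpy as np
a=np.radians(-28.1); u=np.array([np.cos(a),np.sin(a)]); v=np.array([-u[1],u[0]])
c=np.array([690.4,-390.4])
for n in ['top','scene']:
    t=np.load(n+'_dr.npy'); x=(t[:,:2]-c)@u; y=(t[:,:2]-c)@v; z=t[:,2]
    s=(z>102)&(abs(x)<160)&(abs(y)<150); print(n,'top x',np.percentile(x[s],[1,99]),'y',np.percentile(y[s],[1,99]), np.median(z[s]))
    s=(z>80)&(z<97)&(x<-140)&(abs(y)<150)
    print('drawer rim x',np.percentile(x[s],[0.5,1,5]),'y',np.percentile(y[s],[1,50,99]),np.median(z[s]))
    s=(z>65)&(z<80)&(x<-280)&(abs(y)<90)
    print('handle x',np.percentile(x[s],[1,5,25,50]),'y',np.percentile(y[s],[1,50,99]),s.sum())
E
```

```text
top top x [-122.33628934   95.38704422] y [-127.91108463  127.89966763] 109.57801145562576
drawer rim x [-317.42039254 -316.95928285 -279.84026821] y [-119.85689709   -6.26231919  123.47615431] 89.88821980316618
handle x [-319.64601609 -319.49645574 -316.70427345 -312.50660435] y [-6.39794835e+01  6.25073304e-02  6.29829769e+01] 174
scene top x [-121.00132714   95.47102598] y [-124.48445525  130.54938865] 110.34581944176949
drawer rim x [-314.69874895 -313.33845653 -278.1504877 ] y [-118.20935507   22.965946    127.73141607] 87.89814382714508
handle x [-320.2933446  -319.13039316 -316.46825641 -312.07107408] y [-61.05844025  13.86582654  64.85478322] 136
```

```bash
python3 -c "
from h import *
go([672.5,86.6,230],np.radians(6.6))"
```

```text
shift [-327.9  -16.6  640.6] turn [  0.  -70.1  -0. ] rows 17.3
```

```bash
python3 -m handwheel '[[[-328,-17,641,0,-70,0,1],[-328,-17,641,0,-70,0,1],[-328,-17,641,0,-70,0,1],[-328,-17,641,0,-70,0,1],[-328,-17,641,0,-70,0,1]]]'; python3 -c "
from h import *
go([672.5,86.6,230],np.radians(6.6))"
```

```text
clock: 1.07
eef_pos: [369.5, -323.1, 218.6]
eef_rot: [-1.571, -0.0, -0.478]
wrist_force: [-0.3, -0.1, 0.5]
finger_gap: 93.8
shift [ 80.5 -11.4 503.2] turn [  0. -34.   0.] rows 12.2
```

```bash
python3 -m handwheel '[[[80,-11,503,0,-34,0,1],[80,-11,503,0,-34,0,1],[80,-11,503,0,-34,0,1],[80,-11,503,0,-34,0,1],[80,-11,503,0,-34,0,1]]]'; python3 -c "
from h import *
go([672.5,86.6,230],np.radians(6.6))"
```

```text
clock: 1.48
eef_pos: [493.2, -155.2, 223.2]
eef_rot: [-1.571, -0.001, 0.122]
wrist_force: [0.7, -1.7, 0.5]
finger_gap: 93.8
shift [207.3  -6.7 218.2] turn [0.  0.4 0. ] rows 7.2
```

```bash
python3 -m handwheel '[[[207,-7,218,0,0,0,1],[207,-7,218,0,0,0,1],[207,-7,218,0,0,0,1],[207,-7,218,0,0,0,1],[207,-7,218,0,0,0,1]]]'; python3 -c "
from h import *
go([672.5,86.6,230],np.radians(6.6))"
```

```text
clock: 1.9
eef_pos: [617.0, 12.4, 228.1]
eef_rot: [-1.571, -0.001, 0.122]
wrist_force: [0.3, -0.4, -0.3]
finger_gap: 94.0
shift [64.2 -1.9 66.9] turn [0.  0.4 0.1] rows 2.2
```

```bash
python3 -m handwheel '[[[64,-2,67,0,0,0,1],[64,-2,67,0,0,0,1],[64,-2,67,0,0,0,1],[64,-2,67,0,0,0,1]]]'; python3 - <<'E'
from h import *
p,d,c,W=shot('wrist'); cv2.imwrite('pics/w1.png',p[:,:,::-1])
q=cloud(d,c,W).reshape(-1,3)
for z0,z1 in [(150,176),(108,125)]:
    t=q[(q[:,2]>z0)&(q[:,2]<z1)&(np.hypot(q[:,0]-672,q[:,1]-86)<80)]
    print(len(t), cv2.minAreaRect(t[:,:2].astype(np.float32)) if len(t)>5 else '')
go([672.5,86.6,137],np.radians(6.6))
E
```

```text
clock: 2.23
eef_pos: [673.1, 89.5, 228.9]
eef_rot: [-1.571, 0.0, 0.125]
wrist_force: [-0.7, -0.0, -0.4]
finger_gap: 94.3
1313 ((672.22900390625, 87.20124053955078), (21.591983795166016, 49.83850860595703), 6.952855587005615)
2203 ((671.1533203125, 86.75650787353516), (41.438663482666016, 104.10870361328125), 6.40261697769165)
shift [-0.1 92.1 -1.1] turn [ 0.   0.5 -0. ] rows 2.2
```

View pics/w1.png

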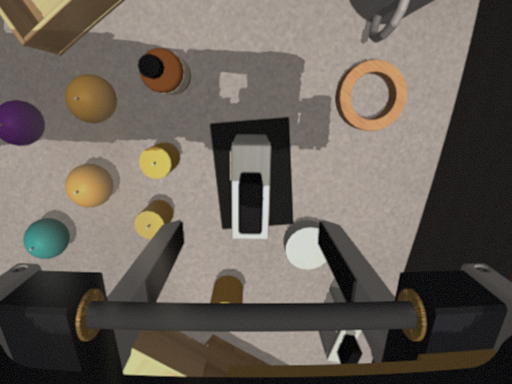

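```bash
python3 -m handwheel '[[[-1,40,-2,0,0,0,1],[-1,75,-2,0,0,0,1],[-1,92,-2,0,0,0,1],[-1,92,-2,0,0,0,1],[-1,92,-2,0,0,0,1]]]' 40; python3 -c "
from h import *
go([672,87,137],np.radians(6.7))"
python3 -m handwheel '[[[0,0,0,0,0,0,-1],[0,0,0,0,0,0,-1],[0,0,0,0,0,0,-1],[0,0,0,0,0,0,-1],[0,0,0,0,0,0,-1]]]' 40
python3 -m handwheel '[[[0,0,0,0,0,0,-1],[0,0,0,0,0,0,-1],[0,0,0,0,0,0,-1],[0,0,0,0,0,0,-1],[0,0,0,0,0,0,-1]]]' 40
```

```text
clock: 2.7
eef_pos: [671.4, 84.5, 137.6]
eef_rot: [-1.572, 0.001, 0.123]
wrist_force: [0.7, -0.5, 1.6]
finger_gap: 94.3
shift [0.9 0.6 2.4] turn [ 0.   0.3 -0. ] rows 0.1
clock: 3.12
eef_pos: [671.6, 84.5, 138.3]
eef_rot: [-1.572, -0.0, 0.123]
wrist_force: [-0.5, -0.4, -0.2]
finger_gap: 63.9
clock: 3.53
eef_pos: [671.5, 84.5, 138.2]
eef_rot: [-1.572, -0.0, 0.123]
wrist_force: [0.4, -0.1, 0.7]
finger_gap: 30.7
```

```bash
python3 -m handwheel '[[[0,0,0,0,0,0,-1],[0,0,0,0,0,0,-1],[0,0,0,0,0,0,-1],[0,0,0,0,0,0,-1],[0,0,0,0,0,0,-1]]]' 40
python3 -m handwheel '[[[0,-5,0,0,0,0,-1],[0,-20,0,0,0,0,-1],[0,-50,0,0,0,0,-1],[0,-90,0,0,0,0,-1],[0,-90,0,0,0,0,-1]]]' 40
python3 - <<'E'
from h import *
for n in ["top","scene"]:
    p,d,c,W=shot(n); P=cloud(d,c,W); q=P.reshape(-1,3)
    cv2.imwrite(f'pics/{n}2.png',p[:,:,::-1])
    for nm,x,y,z in [('pillar',661,-115,68),('v1',548,92,50),('v2',545,7,50)]:
        s=(np.hypot(q[:,0]-x,q[:,1]-y)<60)&(abs(q[:,2]-z)<8)
        if s.sum()>5:
            t=q[s]; (cx,cy),r=cv2.minEnclosingCircle(t[:,:2].astype(np.float32))
            print(n,nm,s.sum(),(round(cx),round(cy),round(r)))
E
```

```text
clock: 3.95
eef_pos: [671.5, 84.5, 138.1]
eef_rot: [-1.571, -0.0, 0.123]
wrist_force: [0.8, 0.4, -1.1]
finger_gap: 21.7
clock: 4.37
eef_pos: [673.3, 84.7, 236.7]
eef_rot: [-1.572, -0.011, 0.123]
wrist_force: [0.9, -0.2, -1.9]
finger_gap: 21.9
top pillar 182 (660, -116, 25)
top v2 100 (544, 4, 20)
scene pillar 230 (659, -114, 26)
scene v1 177 (549, 92, 21)
scene v2 68 (540, 12, 19)
```

View pics/scene2.png

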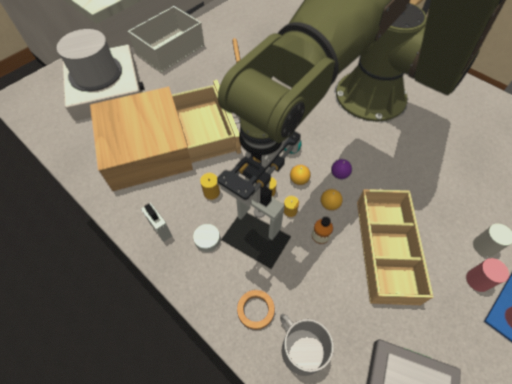

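```bash
python3 - <<'E'
from h import *
p,d,c,W=shot('wrist'); cv2.imwrite('pics/w2.png',p[:,:,::-1])
T=pose(); q=cloud(d,c,W).reshape(-1,3); tl=(q-T[:3,3])@T[:3,:3]
s=(abs(tl[:,1]-22)<6)&(np.hypot(tl[:,0],tl[:,2])<70)
t=tl[s]; print(len(t)); print(cv2.minAreaRect(t[:,[0,2]].astype(np.float32)))
go([661,-117,236],np.radians(6.7))
for y in (84.5,): pass
E
```

```text
2996
((-1.4160537719726562, 2.278118133544922), (104.18123626708984, 41.65360641479492), 89.7712631225586)
shift [ -34.8   -8.5 -198.8] turn [ 0.   0.3 -0.1] rows 4.8
```

View pics/w2.png

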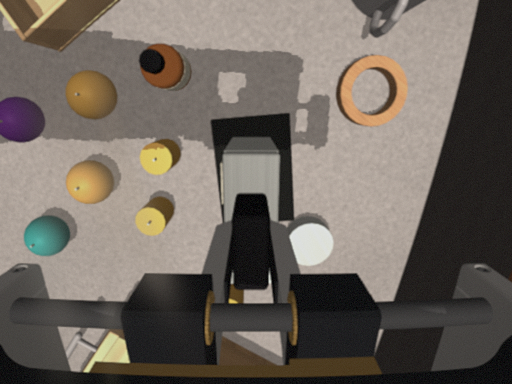

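```bash
python3 -m handwheel '[[[-10,0,-30,0,0,0,-1],[-35,0,-199,0,0,0,-1],[-35,0,-199,0,0,0,-1],[-35,0,-199,0,0,0,-1],[-35,0,-199,0,0,0,-1]]]' 40
python3 -m handwheel '[[[0,0,0,0,0,0,-1],[0,0,0,0,0,0,-1]]]' 40
python3 - <<'E'
from h import *
go([661,-117,236],np.radians(6.7))
E
```

```text
clock: 4.93
eef_pos: [659.9, -114.8, 225.2]
eef_rot: [-1.57, 0.005, 0.123]
wrist_force: [1.3, -0.3, -3.8]
finger_gap: 21.6
clock: 5.1
eef_pos: [658.7, -117.2, 222.3]
eef_rot: [-1.569, 0.009, 0.119]
wrist_force: [0.9, 0.8, -3.5]
finger_gap: 21.5
shift [  2.2 -13.7  -0.1] turn [-0.1  0.1 -0.5] rows 0.3
```

```bash
python3 - <<'E'
from h import *
for n in ["top","scene","wrist"]:
    p,d,c,W=shot(n); q=cloud(d,c,W).reshape(-1,3)
    cv2.imwrite(f'pics/{n}3.png',p[:,:,::-1] if n!='scene' else cv2.resize(p[100:280,100:340,::-1],(720,540)))
    s=(np.hypot(q[:,0]-660,q[:,1]+115)<60)&(abs(q[:,2]-66)<10)
    print(n,s.sum(),q[s][:,:2].min(0) if s.sum() else '',q[s][:,:2].max(0) if s.sum() else '')
go([661,-117,150],np.radians(6.7))
E
```

```text
top 1 [ 648.86932253 -115.62273699] [ 648.86932253 -115.62273699]
scene 224 [ 637.65822844 -139.95937861] [684.52640996 -90.81518902]
wrist 0  
shift [ 1.3 74.  -3.6] turn [-0.1  0.4 -0.4] rows 1.8
```

View pics/scene3.png

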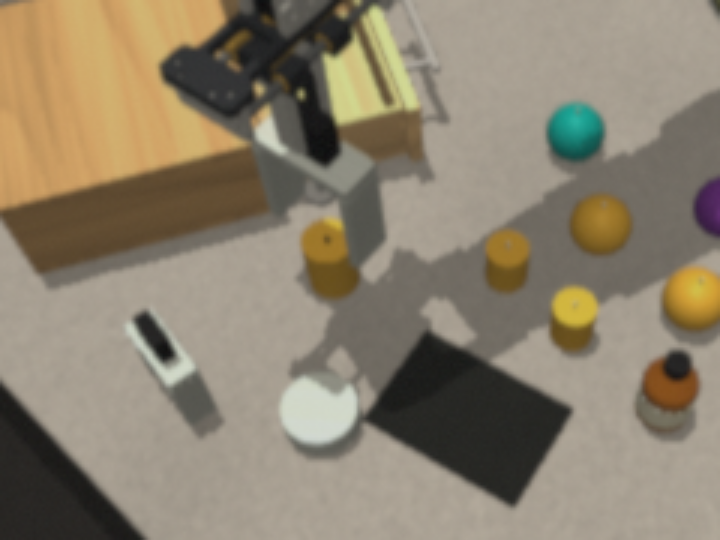

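View pics/wrist3.png

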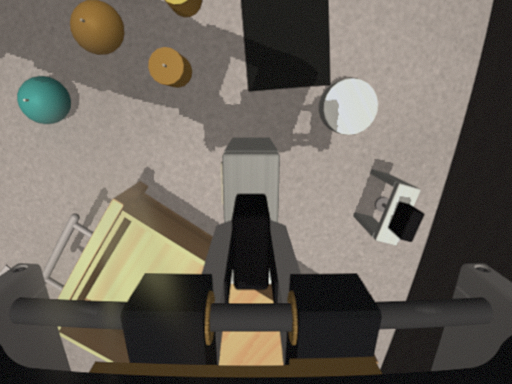

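```bash
python3 -m handwheel '[[[1,15,-2,0,0,0,-1],[1,35,-2,0,0,0,-1],[1,55,-2,0,0,0,-1],[1,70,-2,0,0,0,-1],[1,70,-2,0,0,0,-1]]]' 40
python3 -c "
from h import *
go([661,-117,134],np.radians(6.7))"
```

```text
clock: 5.67
eef_pos: [659.3, -113.6, 150.1]
eef_rot: [-1.567, 0.012, 0.126]
wrist_force: [-0.4, -0.1, -3.8]
finger_gap: 22.0
shift [ 1.5 16.1 -3.6] turn [-0.2  0.5 -0.7] rows 0.4
```

```bash
python3 -m handwheel '[[[1,4,-3,0,0,-0.6,-1],[1,8,-3,-0.2,0,-0.6,-1],[1,11,-3,-0.2,0,-0.6,-1],[1,11,-3,-0.2,0,-0.6,-1],[1,11,-3,-0.2,0,-0.6,-1]]]' 40
python3 - <<'E'
from h import *
go([661,-117,134],np.radians(6.7))
p,d,c,W=shot('scene'); cv2.imwrite('pics/s4.png',cv2.resize(p[120:240,140:300,::-1],(800,600)))
E
```

```text
clock: 6.08
eef_pos: [660.7, -116.4, 139.7]
eef_rot: [-1.571, 0.001, 0.126]
wrist_force: [-1.0, 1.1, -3.4]
finger_gap: 21.9
shift [ 0.3  5.7 -0.7] turn [ 0.   0.5 -0. ] rows 0.1
```

View pics/s4.png

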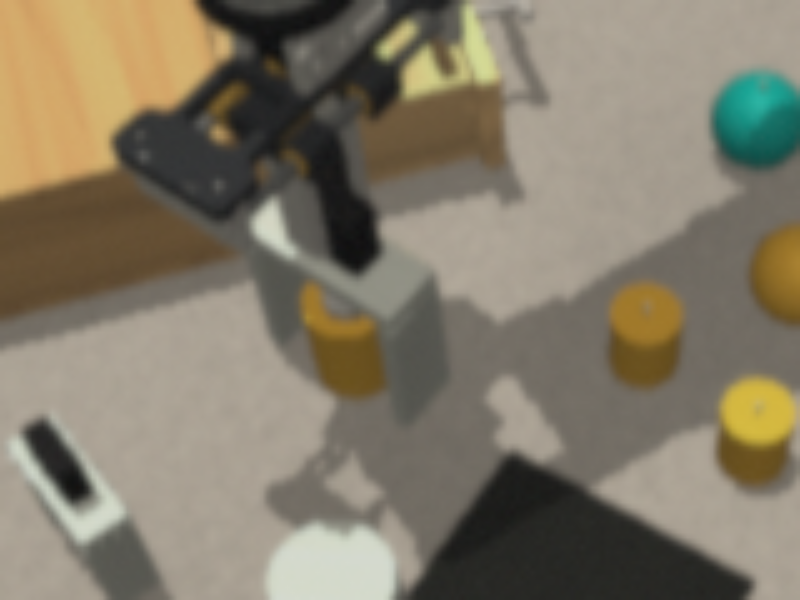

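```bash
python3 -m handwheel '[[[0,2,0,0,0,0,-1],[0,4,0,0,0,0,-1],[0,6,0,0,0,0,-1],[0,6,0,0,0,0,-1]]]' 40
python3 -m handwheel '[[[0,1,0,0,0,0,-1],[0,1.5,0,0,0,0,-1],[0,1.5,0,0,0,0,-1]]]' 40
```

```text
clock: 6.47
eef_pos: [660.9, -116.7, 134.2]
eef_rot: [-1.572, -0.001, 0.126]
wrist_force: [0.5, -0.8, 0.7]
finger_gap: 21.4
clock: 6.72
eef_pos: [661.1, -116.8, 134.1]
eef_rot: [-1.572, -0.002, 0.126]
wrist_force: [-3.2, -0.2, 8.3]
finger_gap: 21.7
```

```bash
for i in 1; do python3 -m handwheel '[[[0,1,0,0,0,0,-1],[0,1,0,0,0,0,-1],[0,1,0,0,0,0,-1],[0,1,0,0,0,0,-1],[0,1,0,0,0,0,-1]]]' 40
python3 -m handwheel '[[[0,1,0,0,0,0,-1],[0,1,0,0,0,0,-1],[0,1,0,0,0,0,-1],[0,1,0,0,0,0,-1],[0,1,0,0,0,0,-1]]]' 40
python3 -m handwheel '[[[0,1,0,0,0,0,-1],[0,1,0,0,0,0,-1],[0,1,0,0,0,0,-1],[0,1,0,0,0,0,-1],[0,1,0,0,0,0,-1]]]' 40
python3 -m handwheel '[[[0,1,0,0,0,0,-1],[0,1,0,0,0,0,-1],[0,1,0,0,0,0,-1],[0,1,0,0,0,0,-1],[0,1,0,0,0,0,-1]]]' 40
done
python3 - <<'E'
from h import *
p,d,c,W=shot('scene'); cv2.imwrite('pics/s5.png',cv2.resize(p[120:240,140:300,::-1],(800,600)))
E
```

```text
clock: 7.13
eef_pos: [661.1, -116.8, 134.1]
eef_rot: [-1.572, -0.002, 0.126]
wrist_force: [-2.8, 0.4, 7.3]
finger_gap: 21.8
clock: 7.55
eef_pos: [661.1, -116.9, 134.1]
eef_rot: [-1.572, -0.002, 0.126]
wrist_force: [-2.9, 0.7, 6.2]
finger_gap: 21.9
clock: 7.97
eef_pos: [661.1, -116.8, 134.1]
eef_rot: [-1.572, -0.003, 0.126]
wrist_force: [-2.8, 0.2, 7.7]
finger_gap: 21.7
clock: 8.38
eef_pos: [661.1, -116.8, 134.1]
eef_rot: [-1.572, -0.003, 0.126]
wrist_force: [-3.0, 0.8, 7.2]
finger_gap: 21.7
```

View pics/s5.png

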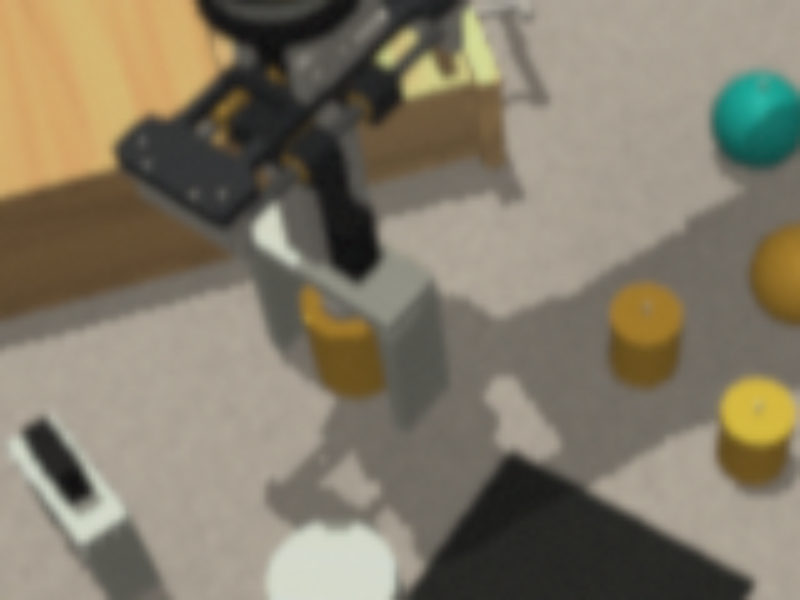

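```bash
python3 -m handwheel '[[[0,-10,0,0,0,0,-1],[0,-35,0,0,0,0,-1],[0,-65,0,0,0,0,-1],[0,-92,0,0,0,0,-1],[0,-92,0,0,0,0,-1]]]' 40
python3 -m handwheel '[[[0,0,0,0,0,0,-1]]]' 40
python3 -c "
from h import *
go([677,80,226],np.radians(8))"
```

```text
clock: 8.85
eef_pos: [662.2, -117.1, 232.8]
eef_rot: [-1.575, -0.011, 0.126]
wrist_force: [-0.3, 0.3, -2.5]
finger_gap: 21.8
clock: 8.93
eef_pos: [662.2, -117.0, 232.6]
eef_rot: [-1.575, -0.011, 0.126]
wrist_force: [0.2, -0.5, -4.7]
finger_gap: 21.4
shift [ 39.4   6.1 193.6] turn [ 0.3 -0.8  0.6] rows 4.7
```

```bash
python3 -m handwheel '[[[6,0,30,0,0,0,-1],[39,3,194,0,-1,0.6,-1],[39,3,194,0,-1,0.6,-1],[39,3,194,0,-1,0.6,-1],[39,3,194,0,-1,0.6,-1]]]' 40
python3 -m handwheel '[[[0,0,0,0,0,0,-1],[0,0,0,0,0,0,-1]]]' 40
python3 -c "
from h import *
go([677,80,138],np.radians(8))"
```

```text
clock: 9.35
eef_pos: [675.9, 81.5, 227.3]
eef_rot: [-1.575, 0.002, 0.143]
wrist_force: [0.9, -0.6, -3.5]
finger_gap: 21.8
clock: 9.52
eef_pos: [675.2, 84.1, 224.9]
eef_rot: [-1.575, 0.005, 0.146]
wrist_force: [0.1, -0.9, -2.6]
finger_gap: 21.5
shift [ 1.6 86.9 -3.9] turn [ 0.2  0.4 -0.3] rows 2.1
```

```bash
python3 -m handwheel '[[[1,15,-3,0.2,0,-0.3,-1],[1,40,-3,0.2,0,-0.3,-1],[1,60,-3,0.2,0,-0.3,-1],[1,75,-3,0.2,0,-0.3,-1],[1,75,-3,0.2,0,-0.3,-1]]]' 40
python3 -c "
from h import *
go([677,80,138],np.radians(8))"
```

```text
clock: 9.93
eef_pos: [674.6, 79.3, 145.0]
eef_rot: [-1.571, 0.007, 0.145]
wrist_force: [-0.9, -0.5, -4.3]
finger_gap: 21.6
shift [2.5 7.  0.3] turn [ 0.   0.3 -0.4] rows 0.2
```

```bash
python3 -m handwheel '[[[2,3,0,0,0,-0.4,-1],[2,5,0,0,0,-0.4,-1],[2,7,0,0,0,-0.4,-1],[2,7,0,0,0,-0.4,-1]]]' 40
python3 -m handwheel '[[[0,0.5,0,0,0,0,-1],[0,1,0,0,0,0,-1],[0,1,0,0,0,0,-1]]]' 40
```

```text
clock: 10.27
eef_pos: [676.7, 79.4, 138.4]
eef_rot: [-1.571, -0.001, 0.145]
wrist_force: [1.1, -0.6, -4.1]
finger_gap: 21.7
clock: 10.52
eef_pos: [677.0, 79.5, 138.2]
eef_rot: [-1.571, -0.002, 0.145]
wrist_force: [-0.8, -0.4, -0.3]
finger_gap: 21.8
```

Seated; open and retreat upward.

```bash
python3 -m handwheel '[[[0,0,0,0,0,0,-0.2],[0,0,0,0,0,0,-0.2],[0,0,0,0,0,0,-0.2],[0,0,0,0,0,0,-0.2],[0,0,0,0,0,0,-0.2]]]'
python3 -m handwheel '[[[0,-10,0,0,0,0,0],[0,-40,0,0,0,0,0],[0,-80,0,0,0,0,0.5],[0,-120,0,0,0,0,1],[0,-120,0,0,0,0,1]]]'
python3 - <<'E'
from h import *
for n in ["top","scene","wrist"]:
    p,d,c,W=shot(n); q=cloud(d,c,W).reshape(-1,3)
    cv2.imwrite(f'pics/{n}6.png',p[:,:,::-1])
    for nm,x,y,z in [('pillar',661,-115,68),('v1',549,92,50),('v2',544,5,50),('gauge',677,82,164)]:
        s=(np.hypot(q[:,0]-x,q[:,1]-y)<45)&(abs(q[:,2]-z)<8)
        if s.sum()>5:
            t=q[s]; (cx,cy),r=cv2.minEnclosingCircle(t[:,:2].astype(np.float32))
            print(n,nm,s.sum(),(round(cx),round(cy),round(r)),t[:,2].mean())
E
```

```text
clock: 10.93
eef_pos: [677.0, 79.5, 138.3]
eef_rot: [-1.571, -0.002, 0.145]
wrist_force: [0.4, 0.4, -0.1]
finger_gap: 37.4
clock: 11.35
eef_pos: [678.4, 79.7, 268.5]
eef_rot: [-1.572, -0.015, 0.145]
wrist_force: [0.5, 1.2, 1.3]
finger_gap: 63.3
top pillar 183 (660, -116, 25) 67.76771484739294
top v2 73 (543, 3, 20) 49.28234723152837
scene pillar 212 (660, -116, 26) 68.19164363479794
scene v1 177 (549, 93, 21) 50.33288673396179
scene v2 159 (544, 6, 21) 50.07951133482318
scene gauge 202 (677, 82, 26) 163.96312250769682
wrist pillar 654 (659, -115, 24) 68.23320594638213
wrist v1 779 (549, 91, 21) 50.67632854731474
wrist v2 667 (543, 5, 21) 50.48661300564004
wrist gauge 1050 (675, 82, 26) 164.34448409497844
```

View pics/wrist6.png

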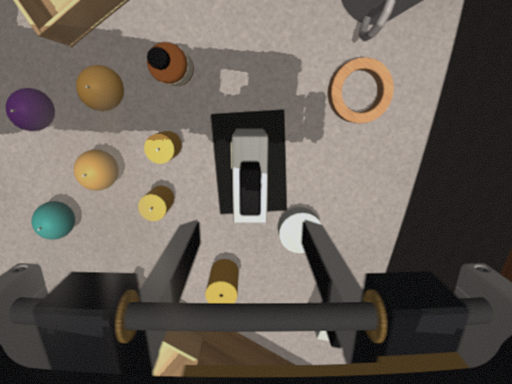

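View pics/scene6.png

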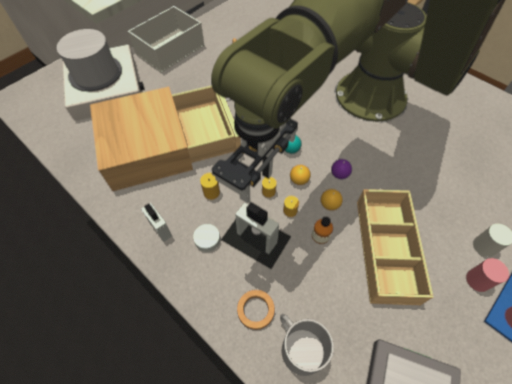

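```bash
python3 -c "
from h import *
go([660,-115.5,180],np.radians(-28.1))"
```

```text
shift [ -44.8   78.5 -190.5] turn [-0.  36.4  0.1] rows 5.1
```

```bash
python3 -m handwheel '[[[-45,0,-190,0,36,0,1],[-45,0,-190,0,36,0,1],[-45,30,-190,0,36,0,1],[-45,78,-190,0,36,0,1],[-45,78,-190,0,36,0,1]]]'
python3 -c "
from h import *
go([660,-115.5,180],np.radians(-28.1))"
```

```text
clock: 11.92
eef_pos: [660.0, -106.1, 189.3]
eef_rot: [-1.57, -0.002, -0.487]
wrist_force: [0.7, -1.0, -1.1]
finger_gap: 94.2
shift [ 4.4  9.3 -8.3] turn [-0.1  0.2  0.1] rows 0.3
```

```bash
python3 -m handwheel '[[[4,40,-8,0,0,0,1],[4,80,-8,0,0,0,1],[4,95,-8,0,0,0,1],[4,95,-8,0,0,0,1]]]'
python3 - <<'E'
from h import *
p,d,c,W=shot('scene'); q=cloud(d,c,W).reshape(-1,3)
s=(np.hypot(q[:,0]-660,q[:,1]+115)<45)&(abs(q[:,2]-68)<6)
t=q[s]; print(cv2.minEnclosingCircle(t[:,:2].astype(np.float32)),s.sum())
go([660,-115.5,34],np.radians(-28.1))
E
```

```text
clock: 12.25
eef_pos: [657.1, -114.8, 87.9]
eef_rot: [-1.572, 0.007, -0.488]
wrist_force: [-0.4, 0.3, -0.6]
finger_gap: 94.1
((659.8958740234375, -115.4926986694336), 26.17538833618164) 232
shift [ 1.6 57.5  0.1] turn [ 0.   0.2 -0.2] rows 1.4
```

```bash
python3 -m handwheel '[[[2,30,0,0,0,0,1],[2,54,0,0,0,0,1],[2,54,0,0,0,0,1],[2,54,0,0,0,0,1]]]'
python3 -m handwheel '[[[0,0,0,0,0,0,-1],[0,0,0,0,0,0,-1],[0,0,0,0,0,0,-1],[0,0,0,0,0,0,-1],[0,0,0,0,0,0,-1]]]' 20
python3 -m handwheel '[[[0,0,0,0,0,0,-1],[0,0,0,0,0,0,-1],[0,0,0,0,0,0,-1],[0,0,0,0,0,0,-1],[0,0,0,0,0,0,-1]]]' 20
python3 -m handwheel '[[[0,0,0,0,0,0,-1],[0,0,0,0,0,0,-1]]]' 20

```

```text
clock: 12.63
eef_pos: [660.4, -115.6, 38.4]
eef_rot: [-1.571, 0.003, -0.487]
wrist_force: [-0.1, 0.0, 0.8]
finger_gap: 94.0
clock: 13.05
eef_pos: [660.7, -115.6, 39.2]
eef_rot: [-1.571, 0.002, -0.487]
wrist_force: [0.2, -0.4, 0.4]
finger_gap: 64.2
clock: 13.47
eef_pos: [660.8, -115.7, 39.5]
eef_rot: [-1.571, 0.002, -0.487]
wrist_force: [-0.5, 0.2, 2.9]
finger_gap: 49.6
clock: 13.63
eef_pos: [660.8, -115.7, 39.5]
eef_rot: [-1.571, 0.002, -0.487]
wrist_force: [-0.3, 0.5, 1.6]
finger_gap: 49.5
```

```bash
python3 -m handwheel '[[[0,-10,0,0,0,0,-1],[0,-40,0,0,0,0,-1],[0,-80,0,0,0,0,-1],[0,-115,0,0,0,0,-1],[0,-115,0,0,0,0,-1]]]' 20
python3 -c "
from h import *
go([492.7,-355.2,160],np.radians(-28.1))"
```

```text
clock: 14.05
eef_pos: [663.4, -116.2, 163.3]
eef_rot: [-1.568, -0.009, -0.487]
wrist_force: [1.0, -0.2, -0.7]
finger_gap: 49.6
shift [ -39.1    2.1 -291.1] turn [-0.2  0.2  0.5] rows 7.0
```

```bash
python3 -m handwheel '[[[-5,0,-30,0,0,0,-1],[-14,0,-70,0,0,0,-1],[-39,0,-291,0,0,0,-1],[-39,0,-291,0,0,0,-1],[-39,0,-291,0,0,0,-1]]]' 20
python3 -c "
from h import *
go([492.7,-355.2,160],np.radians(-28.1))"
```

```text
clock: 14.47
eef_pos: [546.4, -275.9, 162.9]
eef_rot: [-1.568, -0.009, -0.486]
wrist_force: [1.6, -1.3, -1.1]
finger_gap: 50.0
shift [-10.4   2.6 -95.2] turn [-0.2  0.2  0.5] rows 2.3
```

```bash
python3 -m handwheel '[[[-5,2,-40,0,0,0,-1],[-10,2,-80,0,0,0,-1],[-10,2,-95,0,0,0.5,-1],[-10,2,-95,0,0,0.5,-1],[-10,2,-95,0,0,0.5,-1]]]' 20
python3 - <<'E'
from h import *
go([492.7,-355.2,65],np.radians(-28.1))
for n in ['scene','wrist']:
    p,d,c,W=shot(n); cv2.imwrite(f'pics/{n}7.png',p[:,:,::-1])
E
```

```text
clock: 14.88
eef_pos: [493.1, -355.4, 160.6]
eef_rot: [-1.568, -0.0, -0.488]
wrist_force: [0.1, 0.3, -0.6]
finger_gap: 49.8
shift [-0.5 95.6 -0.3] turn [-0.2  0.2  0. ] rows 2.3
```

View pics/scene7.png

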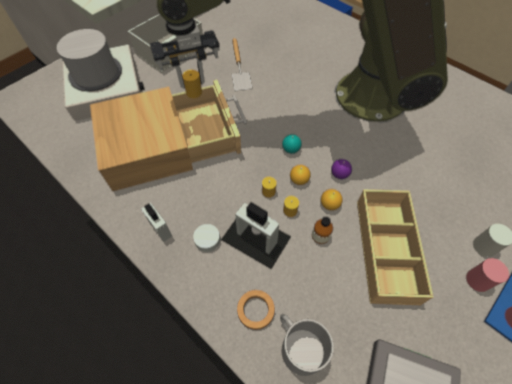

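View pics/wrist7.png

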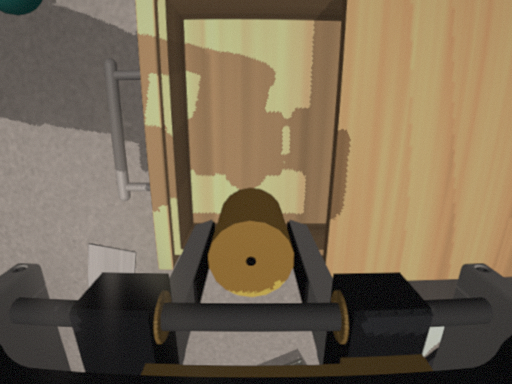

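```bash
python3 -m handwheel '[[[0,25,0,0,0,0,-1],[0,55,0,0,0,0,-1],[0,80,0,0,0,0,-1],[0,90,0,0,0,0,-1],[0,92,0,0,0,0,-1]]]' 20
python3 -m handwheel '[[[0,0,0,0,0,0,-1],[0,0,0,0,0,0,-1]]]' 20
python3 -c "
from h import *
go([492.7,-355.2,61.5],np.radians(-28.1))"
```

```text
clock: 15.4
eef_pos: [494.1, -352.3, 66.6]
eef_rot: [-1.567, 0.003, -0.484]
wrist_force: [-0.1, -0.0, -0.7]
finger_gap: 50.0
clock: 15.57
eef_pos: [494.9, -352.1, 67.9]
eef_rot: [-1.567, 0.001, -0.483]
wrist_force: [0.7, 0.0, -0.4]
finger_gap: 49.8
shift [-0.5  6.4 -3.8] turn [-0.2  0.4 -0.1] rows 0.2
```

```bash
python3 -m handwheel '[[[0,2,-2,0,0,0,-1],[0,4,-2,0,0,0,-1],[0,5,-2,0,0,0,-1],[0,6,-2,0,0,0,-1]]]' 20
python3 -m handwheel '[[[0,1,0,0,0,0,-1],[0,2,0,0,0,0,-1],[0,2,0,0,0,0,-1]]]' 20
```

```text
clock: 15.9
eef_pos: [494.1, -354.0, 62.2]
eef_rot: [-1.567, 0.001, -0.483]
wrist_force: [-0.2, 0.2, -0.6]
finger_gap: 49.4
clock: 16.15
eef_pos: [494.8, -354.4, 61.5]
eef_rot: [-1.568, -0.002, -0.483]
wrist_force: [0.9, 0.9, 7.1]
finger_gap: 49.7
```

Contact at 61.5; release and rise.

```bash
python3 -m handwheel '[[[0,0,0,0,0,0,0.5],[0,0,0,0,0,0,0.5],[0,0,0,0,0,0,0.5],[0,0,0,0,0,0,0.5],[0,0,0,0,0,0,0.5]]]'
python3 -m handwheel '[[[0,-10,0,0,0,0,0.5],[0,-40,0,0,0,0,0.5],[0,-80,0,0,0,0,0.5],[0,-120,0,0,0,0,1],[0,-120,0,0,0,0,1]]]'
python3 - <<'E'
from h import *
for n in ["top","scene"]:
    p,d,c,W=shot(n); q=cloud(d,c,W).reshape(-1,3)
    cv2.imwrite(f'pics/{n}8.png',p[:,:,::-1])
    for nm,x,y,z in [('pillar',494,-354,90),('v1',549,92,50),('v2',544,5,50)]:
        s=(np.hypot(q[:,0]-x,q[:,1]-y)<45)&(abs(q[:,2]-z)<8)
        if s.sum()>5:
            t=q[s]; (cx,cy),r=cv2.minEnclosingCircle(t[:,:2].astype(np.float32))
            print(n,nm,s.sum(),(round(cx,1),round(cy,1),round(r)),t[:,2].mean())
go([544,5.5,180],np.radians(-28.1))
E
```

```text
clock: 16.57
eef_pos: [494.7, -354.3, 61.3]
eef_rot: [-1.568, -0.001, -0.483]
wrist_force: [0.1, -0.6, 0.4]
finger_gap: 69.9
clock: 16.98
eef_pos: [496.4, -356.2, 190.5]
eef_rot: [-1.57, -0.013, -0.483]
wrist_force: [0.5, -0.1, 1.1]
finger_gap: 80.4
top pillar 171 (495.0, -354.0, 26) 89.31308830202805
top v1 127 (549.5, 91.9, 21) 49.075488459705404
top v2 125 (543.4, 4.4, 21) 49.43505993168169
scene pillar 175 (488.7, -361.3, 36) 90.17366213789727
scene v1 173 (549.1, 91.8, 21) 50.487866154614046
scene v2 164 (543.4, 5.8, 22) 50.207565766733595
shift [-123.8    3.7  342.1] turn [-0.1  0.4  0.3] rows 8.7
```

View pics/scene8.png

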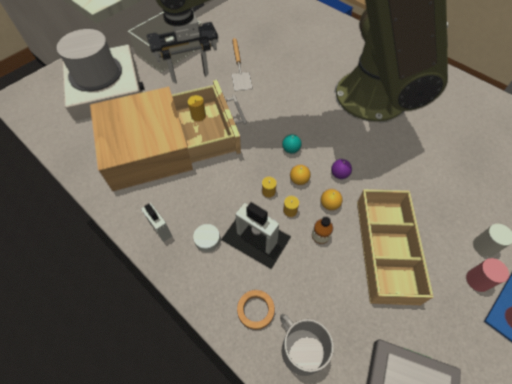

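```bash
python3 -m handwheel '[[[-124,4,342,0,0,0,0.5],[-124,4,342,0,0,0,0.5],[-124,4,342,0,0,0,0.5],[-124,4,342,0,0,0,0.5],[-124,4,342,0,0,0,0.5]]]'
python3 -c "
from h import *
go([543.4,5.2,160],np.radians(-28.1))"
```

```text
clock: 17.5
eef_pos: [522.0, -146.2, 179.2]
eef_rot: [-1.569, -0.002, -0.483]
wrist_force: [1.1, -0.1, 0.7]
finger_gap: 70.4
shift [-51.4  19.4 144. ] turn [-0.1  0.4  0.1] rows 3.7
```

```bash
python3 -m handwheel '[[[-51,19,144,0,0,0,0.5],[-51,19,144,0,0,0,0.5],[-51,19,144,0,0,0,0.5],[-51,19,144,0,0,0,0.5],[-51,19,144,0,0,0,0.5]]]'
python3 - <<'E'
from h import *
go([543.4,5.2,90],np.radians(-28.1))
p,d,c,W=shot('wrist'); cv2.imwrite('pics/w9.png',p[:,:,::-1]); q=cloud(d,c,W).reshape(-1,3)
for x,y in [(543,5),(549,92)]:
    s=(np.hypot(q[:,0]-x,q[:,1]-y)<45)&(abs(q[:,2]-50)<6)
    if s.sum()>9: print(cv2.minEnclosingCircle(q[s][:,:2].astype(np.float32)),s.sum())
E
```

```text
clock: 17.92
eef_pos: [543.1, 9.8, 158.5]
eef_rot: [-1.569, 0.001, -0.479]
wrist_force: [0.5, -0.2, 0.2]
finger_gap: 70.6
shift [ 2.5 68.5 -4. ] turn [-0.1  0.7 -0. ] rows 1.6
((543.2927856445312, 5.202711582183838), 20.85856819152832) 1211
((548.27392578125, 91.97539520263672), 21.08788299560547) 1462
```

View pics/w9.png

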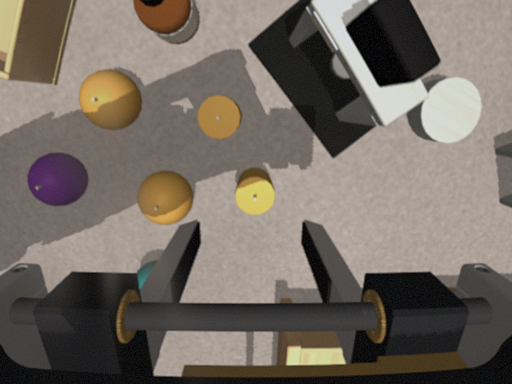

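```bash
python3 -m handwheel '[[[2,40,-4,0,0,0,0.5],[2,80,-4,0,0,0,0.5],[2,120,-4,0,0,0,0.5],[2,133,-4,0,0,0,0.5],[2,133,-4,0,0,0,0.5]]]'
python3 -c "
from h import *
go([543.4,5.2,22],np.radians(-28.1))"
```

```text
clock: 18.38
eef_pos: [540.5, 2.2, 21.8]
eef_rot: [-1.573, 0.007, -0.481]
wrist_force: [-1.1, 0.5, 0.5]
finger_gap: 70.4
shift [ 1.2 -0.2  4. ] turn [ 0.1  0.6 -0.4] rows 0.1
```

```bash
python3 -m handwheel '[[[1,0,3,0,0,0,0.5],[1,0,3,0,0,0,-1],[1,0,3,0,0,0,-1],[1,0,3,0,0,0,-1],[1,0,3,0,0,0,-1]]]' 20
python3 -m handwheel '[[[0,0,0,0,0,0,-1],[0,0,0,0,0,0,-1],[0,0,0,0,0,0,-1],[0,0,0,0,0,0,-1]]]' 20
python3 -m handwheel '[[[0,-10,0,0,0,0,-1],[0,-40,0,0,0,0,-1],[0,-80,0,0,0,0,-1],[0,-120,0,0,0,0,-1],[0,-130,0,0,0,0,-1]]]' 20
python3 -c "
from h import *
go([521.9,-300.5,155],np.radians(-28.1))"
```

```text
clock: 18.8
eef_pos: [543.2, 4.3, 22.8]
eef_rot: [-1.572, 0.005, -0.481]
wrist_force: [0.4, -0.2, 0.7]
finger_gap: 47.3
clock: 19.13
eef_pos: [543.4, 4.3, 23.2]
eef_rot: [-1.572, 0.005, -0.481]
wrist_force: [-0.6, -0.3, 4.8]
finger_gap: 41.4
clock: 19.55
eef_pos: [546.0, 4.1, 159.9]
eef_rot: [-1.569, -0.003, -0.481]
wrist_force: [1.6, 0.2, 0.7]
finger_gap: 41.6
shift [ 119.4    4.6 -281.2] turn [-0.1  0.6  0.2] rows 7.3
```

```bash
python3 -m handwheel '[[[15,0,-30,0,0,0,-1],[40,2,-90,0,0,0,-1],[119,2,-281,0,0.5,0,-1],[119,2,-281,0,0.5,0,-1],[119,2,-281,0,0.5,0,-1]]]' 20
python3 -c "
from h import *
go([521.9,-300.5,155],np.radians(-28.1))"
```

```text
clock: 19.97
eef_pos: [530.2, -197.2, 158.5]
eef_rot: [-1.568, -0.003, -0.489]
wrist_force: [1.6, 0.7, -1.4]
finger_gap: 41.7
shift [ 41.1   3.4 -95.1] turn [-0.1  0.1  0.2] rows 2.5
```

```bash
python3 -m handwheel '[[[17,0,-40,0,0,0,-1],[33,0,-78,0,0,0,-1],[41,3,-95,0,0,0,-1],[41,3,-95,0,0,0,-1],[41,3,-95,0,0,0,-1]]]' 20
python3 -m handwheel '[[[0,30,0,0,0,0,-1],[0,60,0,0,0,0,-1],[0,85,0,0,0,0,-1],[0,98,0,0,0,0,-1],[0,98,0,0,0,0,-1]]]' 20
python3 -c "
from h import *
go([521.9,-300.5,46],np.radians(-28.1))"
```

```text
clock: 20.38
eef_pos: [521.2, -301.1, 155.1]
eef_rot: [-1.568, -0.002, -0.491]
wrist_force: [-0.3, 0.4, -1.4]
finger_gap: 41.6
clock: 20.8
eef_pos: [520.7, -299.2, 54.7]
eef_rot: [-1.568, 0.002, -0.49]
wrist_force: [-0.8, -0.7, -0.5]
finger_gap: 41.7
shift [ 1.6  8.7 -0.6] turn [-0.2  0.  -0.1] rows 0.2
```

```bash
python3 -m handwheel '[[[1,3,0,0,0,0,-1],[1,6,0,0,0,0,-1],[1,8.5,0,0,0,0,-1],[1,10,0,0,0,0,-1]]]' 20
python3 -m handwheel '[[[0,1,0,0,0,0,-1],[0,2,0,0,0,0,-1]]]' 20
```

```text
clock: 21.13
eef_pos: [522.0, -299.8, 45.5]
eef_rot: [-1.568, 0.001, -0.49]
wrist_force: [-0.5, 0.2, -1.0]
finger_gap: 41.8
clock: 21.3
eef_pos: [522.9, -300.2, 45.1]
eef_rot: [-1.568, -0.002, -0.49]
wrist_force: [-0.1, 2.6, 16.6]
finger_gap: 41.7
```

```bash
python3 -m handwheel '[[[0,0,0,0,0,0,0.5],[0,0,0,0,0,0,0.5],[0,0,0,0,0,0,0.5],[0,0,0,0,0,0,0.5],[0,0,0,0,0,0,0.5]]]'
python3 -m handwheel '[[[0,-10,0,0,0,0,0.5],[0,-40,0,0,0,0,0.5],[0,-80,0,0,0,0,0.5],[0,-120,0,0,0,0,0.5],[0,-120,0,0,0,0,0.5]]]'
python3 - <<'E'
from h import *
for n in ["top","scene"]:
    p,d,c,W=shot(n); q=cloud(d,c,W).reshape(-1,3)
    cv2.imwrite(f'pics/{n}9.png',p[:,:,::-1])
    for nm,x,y,z in [('pillar',494,-354,90),('v2',522,-300,72),('v1',549,92,50)]:
        s=(np.hypot(q[:,0]-x,q[:,1]-y)<30)&(abs(q[:,2]-z)<8)
        if s.sum()>5:
            t=q[s]; (cx,cy),r=cv2.minEnclosingCircle(t[:,:2].astype(np.float32))
            print(n,nm,s.sum(),(round(cx,1),round(cy,1),round(r)),t[:,2].mean())
go([548.8,92,160],np.radians(-28.1))
E
```

```text
clock: 21.72
eef_pos: [522.8, -300.2, 45.0]
eef_rot: [-1.568, -0.001, -0.49]
wrist_force: [0.8, 0.5, -0.3]
finger_gap: 69.5
clock: 22.13
eef_pos: [524.7, -301.9, 174.0]
eef_rot: [-1.569, -0.013, -0.49]
wrist_force: [0.6, -0.8, 1.3]
finger_gap: 70.6
top v2 83 (524.2, -295.4, 20) 71.77872215882132
top v1 127 (549.4, 91.7, 21) 49.196757794255205
scene pillar 172 (495.7, -355.7, 27) 90.13649629968529
scene v2 129 (522.9, -300.1, 23) 72.06057004167916
scene v1 176 (549.5, 92.4, 21) 50.334835698568774
shift [-162.     7.2  358.7] turn [-0.1  0.   0.3] rows 9.4
```

View pics/scene9.png

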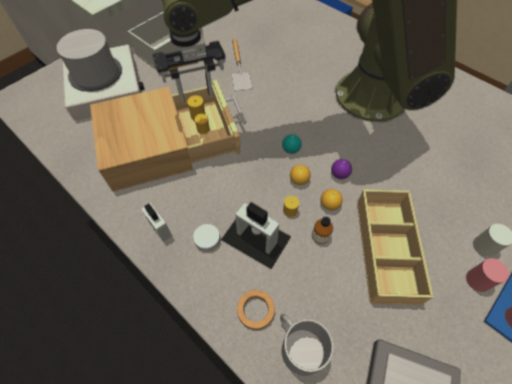

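```bash
python3 -m handwheel '[[[-162,-5,359,0,-93,0,0.5],[-162,-5,359,0,-93,0,0.5],[-162,-5,359,0,-93,0,0.5],[-162,-5,359,0,-93,0,0.5],[-162,-5,359,0,-93,0,0.5]]]'
python3 -c "
from h import *
go([549.2,92,180],np.radians(65))"
```

```text
clock: 22.65
eef_pos: [535.6, -90.6, 167.7]
eef_rot: [-1.57, -0.001, 0.141]
wrist_force: [1.5, 0.1, 0.3]
finger_gap: 70.7
shift [ 39.2 -12.1 178.9] turn [ -0.  -56.9   0.1] rows 7.9
```

```bash
python3 -m handwheel '[[[22,-12,105,0,-35,0,0.5],[22,-12,105,0,-35,0,0.5],[22,-12,105,0,-35,0,0.5],[22,-12,105,0,-35,0,0.5],[22,-12,105,0,-35,0,0.5]]]'
python3 -c "
from h import *
go([549.2,92,180],np.radians(65))"
```

```text
clock: 23.07
eef_pos: [542.0, 18.1, 178.8]
eef_rot: [-1.569, -0.0, 0.761]
wrist_force: [0.2, 0.5, 0.3]
finger_gap: 70.4
shift [56.2 -1.1 48.5] turn [ -0.1 -21.4   0. ] rows 3.0
```

```bash
python3 -m handwheel '[[[56,-1,48,0,-21,0,0.5],[56,-1,48,0,-21,0,0.5],[56,20,48,0,-21,0,0.5],[56,60,48,0,-21,0,0.5],[56,80,48,0,-21,0,0.5]]]'
python3 - <<'E'
from h import *
go([549.2,92,22],np.radians(65))
p,d,c,W=shot('scene'); cv2.imwrite('pics/s10.png',p[:,:,::-1]); q=cloud(d,c,W).reshape(-1,3)
s=(np.hypot(q[:,0]-549,q[:,1]-92)<35)&(abs(q[:,2]-50)<6)
if s.sum()>9: print(cv2.minEnclosingCircle(q[s][:,:2].astype(np.float32)),s.sum())
E
```

```text
clock: 23.48
eef_pos: [547.4, 92.1, 94.4]
eef_rot: [-1.565, 0.002, 1.13]
wrist_force: [-0.6, -0.0, -1.5]
finger_gap: 70.6
shift [ 0.9 72.4 -2.1] turn [-0.3 -0.3 -0.1] rows 1.7
((548.970458984375, 92.29547119140625), 21.446796417236328) 161
```

View pics/s10.png

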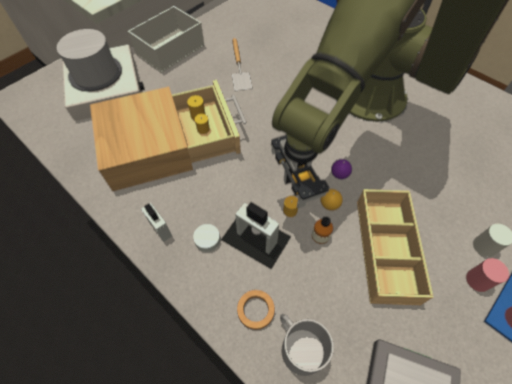

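```bash
python3 -m handwheel '[[[1,35,-2,0,0,0,0.5],[1,60,-2,0,0,0,0.5],[1,70,-2,0,0,0,0.5],[1,70,-2,0,0,0,0.5]]]'
python3 -m handwheel '[[[0,0,0,0,0,0,-1],[0,0,0,0,0,0,-1],[0,0,0,0,0,0,-1],[0,0,0,0,0,0,-1],[0,0,0,0,0,0,-1]]]' 20
python3 -m handwheel '[[[0,0,0,0,0,0,-1],[0,0,0,0,0,0,-1],[0,0,0,0,0,0,-1],[0,0,0,0,0,0,-1]]]' 20

```

```text
clock: 23.87
eef_pos: [546.2, 91.4, 19.6]
eef_rot: [-1.557, 0.007, 1.128]
wrist_force: [-0.1, -0.6, 0.1]
finger_gap: 70.5
clock: 24.28
eef_pos: [546.8, 91.5, 20.7]
eef_rot: [-1.559, 0.006, 1.128]
wrist_force: [0.0, 0.2, 6.5]
finger_gap: 41.6
clock: 24.62
eef_pos: [546.7, 91.5, 20.7]
eef_rot: [-1.559, 0.006, 1.128]
wrist_force: [-0.4, 0.0, 0.4]
finger_gap: 41.3
```

```bash
python3 -m handwheel '[[[0,-10,0,0,0,0,-1],[0,-40,0,0,0,0,-1],[0,-80,0,0,0,0,-1],[0,-120,0,0,0,0,-1],[0,-140,0,0,0,0,-1]]]' 20
python3 -c "
from h import *
go([551.1,-245.8,160],np.radians(-28.1))"
```

```text
clock: 25.03
eef_pos: [549.7, 91.6, 166.2]
eef_rot: [-1.564, 0.003, 1.128]
wrist_force: [0.4, -0.4, 0.3]
finger_gap: 42.1
shift [-304.3    6.1 -145.9] turn [-0.2 92.7 -0.5] rows 13.0
```

```bash
python3 -m handwheel '[[[-20,0,-10,0,7,0,-1],[-60,0,-29,0,35,0,-1],[-108,0,-52,0,35,0,-1],[-108,0,-52,0,35,0,-1],[-108,0,-52,0,35,0,-1]]]' 20
python3 -c "
from h import *
go([551.1,-245.8,160],np.radians(-28.1))"
```

```text
clock: 25.45
eef_pos: [550.2, -31.4, 166.9]
eef_rot: [-1.567, 0.006, 0.507]
wrist_force: [0.2, 0.6, -1.0]
finger_gap: 41.7
shift [-103.4    7.  -187.8] turn [ 0.  57.2 -0.4] rows 8.0
```

```bash
python3 -m handwheel '[[[-60,2,-110,0,35,0,-1],[-60,2,-110,0,35,0,-1],[-60,2,-110,0,35,0,-1],[-60,2,-110,0,35,0,-1],[-60,2,-110,0,35,0,-1]]]' 20
python3 -c "
from h import *
go([551.1,-245.8,160],np.radians(-28.1))"
```

```text
clock: 25.87
eef_pos: [550.8, -159.2, 165.4]
eef_rot: [-1.572, 0.007, -0.113]
wrist_force: [0.3, 1.2, -0.4]
finger_gap: 41.3
shift [ 10.1   5.4 -86. ] turn [ 0.1 21.6 -0.4] rows 3.0
```

```bash
python3 -m handwheel '[[[10,3,-86,0,21.6,0,-1],[10,3,-86,0,21.6,0,-1],[10,3,-86,0,21.6,-0.3,-1],[10,3,-86,0,21.6,-0.3,-1],[10,3,-86,0,21.6,-0.3,-1]]]' 20
python3 - <<'E'
from h import *
go([551.1,-245.8,45],np.radians(-28.1))
p,d,c,W=shot('wrist'); cv2.imwrite('pics/w11.png',p[:,:,::-1])
E
```

```text
clock: 26.28
eef_pos: [550.8, -245.6, 162.7]
eef_rot: [-1.573, 0.002, -0.488]
wrist_force: [-0.0, -0.2, -0.9]
finger_gap: 42.1
shift [  0.5 117.7   0.3] turn [ 0.1  0.1 -0.1] rows 2.8
```

View pics/w11.png

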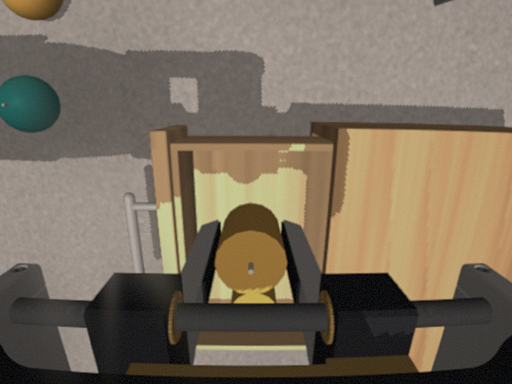

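```bash
python3 -m handwheel '[[[0,35,0,0,0,0,-1],[0,70,0,0,0,0,-1],[0,98,0,0,0,0,-1],[0,110,0,0,0,0,-1],[0,110,0,0,0,0,-1]]]' 20
python3 -c "
from h import *
go([551.1,-245.8,42.7],np.radians(-28.1))"
```

```text
clock: 26.75
eef_pos: [549.8, -243.5, 50.6]
eef_rot: [-1.573, 0.006, -0.482]
wrist_force: [-0.5, 0.4, -0.8]
finger_gap: 41.6
shift [ 2.2  7.9 -1.4] turn [ 0.1  0.5 -0.3] rows 0.2
```

```bash
python3 -m handwheel '[[[1,3,0,0,0,0,-1],[1,6,0,0,0,0,-1],[1,8,0,0,0,0,-1],[1,8,0,0,0,0,-1]]]' 20
python3 -m handwheel '[[[0,0.5,0,0,0,0,-1],[0,1,0,0,0,0,-1]]]' 20
```

```text
clock: 27.08
eef_pos: [551.0, -244.0, 43.3]
eef_rot: [-1.573, 0.005, -0.481]
wrist_force: [-0.0, -0.4, -1.7]
finger_gap: 41.2
clock: 27.25
eef_pos: [551.4, -244.2, 43.1]
eef_rot: [-1.573, 0.003, -0.481]
wrist_force: [0.2, 1.2, 0.0]
finger_gap: 41.8
```

```bash
python3 -m handwheel '[[[0,0.5,0,0,0,0,-1],[0,1,0,0,0,0,-1]]]' 20; python3 -m handwheel '[[[0,0,0,0,0,0,0.5],[0,0,0,0,0,0,0.5],[0,0,0,0,0,0,0.5],[0,0,0,0,0,0,0.5],[0,0,0,0,0,0,0.5]]]'
python3 -m handwheel '[[[0,-10,0,0,0,0,0.5],[0,-40,0,0,0,0,0.5],[0,-80,0,0,0,0,0.5],[0,-120,0,0,0,0,0.5],[0,-120,0,0,0,0,0.5]]]'
python3 - <<'E'
from h import *
for n in ["top","scene"]:
    p,d,c,W=shot(n); q=cloud(d,c,W).reshape(-1,3)
    cv2.imwrite(f'pics/{n}12.png',cv2.resize(p[60:240,60:300,::-1],(800,600)) if n=='scene' else p[:,:,::-1])
    for nm,x,y,z in [('pillar',494,-354,90),('v2',522,-300,72),('v1',551,-244,72),('gauge',677,82,164)]:
        s=(np.hypot(q[:,0]-x,q[:,1]-y)<30)&(abs(q[:,2]-z)<8)
        if s.sum()>5:
            t=q[s]; (cx,cy),r=cv2.minEnclosingCircle(t[:,:2].astype(np.float32))
            print(n,nm,s.sum(),(round(cx,1),round(cy,1),round(r)),t[:,2].mean())
E
```

```text
clock: 27.42
eef_pos: [551.6, -244.5, 42.8]
eef_rot: [-1.573, 0.002, -0.481]
wrist_force: [-1.1, -1.4, 8.0]
finger_gap: 41.6
clock: 27.83
eef_pos: [551.6, -244.4, 42.7]
eef_rot: [-1.573, 0.003, -0.481]
wrist_force: [0.4, -1.1, 0.6]
finger_gap: 69.5
clock: 28.25
eef_pos: [554.5, -245.5, 171.8]
eef_rot: [-1.573, -0.009, -0.481]
wrist_force: [0.0, -0.3, 1.9]
finger_gap: 70.6
top pillar 22 (499.1, -337.2, 12) 87.59919653209579
top v2 7 (508.5, -306.9, 5) 71.6119516280561
top v1 14 (556.4, -231.6, 12) 69.70912098103021
top gauge 121 (677.9, 81.6, 26) 163.1011281387472
scene pillar 171 (493.9, -353.6, 27) 90.23629321023672
scene v2 125 (524.2, -299.8, 22) 72.03101006615607
scene v1 136 (550.0, -245.4, 22) 72.23740456752667
scene gauge 203 (676.0, 82.3, 26) 163.7075701681933
```

View pics/scene12.png

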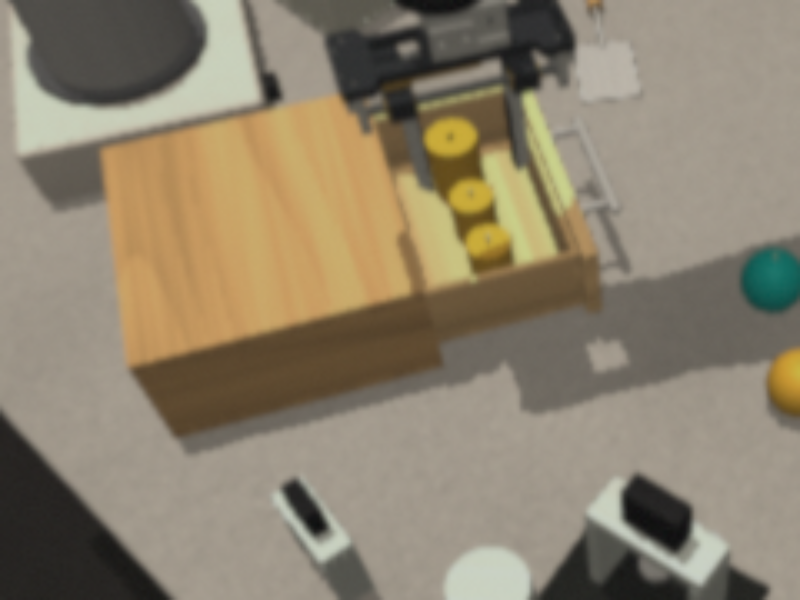

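```bash
python3 -c "
from h import *
go([376.4,-222.7,165],np.radians(-28.1))"
python3 -m handwheel '[[[-168,5,-65,0,0,0.4,-1],[-168,5,-65,0,0,0.4,-1],[-168,5,-65,0,0,0.4,-1],[-168,5,-65,0,0,0.4,-1],[-168,5,-65,0,0,0.4,-1]]]'
python3 -c "
from h import *
go([376.4,-222.7,66],np.radians(-28.1))"
```

```text
shift [-1.663e+02 -1.000e-01 -6.220e+01] turn [0.1 0.5 0.1] rows 4.3
clock: 28.77
eef_pos: [369.1, -223.0, 158.4]
eef_rot: [-1.573, 0.01, -0.482]
wrist_force: [0.1, 0.0, -0.6]
finger_gap: 40.2
shift [ 7.3 92.3  3.9] turn [ 0.1  0.5 -0.6] rows 2.2
```

```bash
python3 -m handwheel '[[[0,0,0,0,0,0,-1],[0,0,0,0,0,0,-1],[0,0,0,0,0,0,-1],[5,40,3,0,0,0,-1],[5,80,3,0,0,-0.5,-1]]]' 20
python3 -m handwheel '[[[0,10,0,0,0,0,-1],[0,10,0,0,0,0,-1],[0,10,0,0,0,0,-1]]]' 20
python3 - <<'E'
from h import *
go([376.4,-222.7,66],np.radians(-28.1))
p,d,c,W=shot('scene'); cv2.imwrite('pics/s13.png',cv2.resize(p[40:220,100:340,::-1],(800,600)))
E
```

```text
clock: 29.18
eef_pos: [376.7, -223.3, 78.3]
eef_rot: [-1.574, -0.004, -0.481]
wrist_force: [1.9, -0.2, -0.9]
finger_gap: 7.2
clock: 29.43
eef_pos: [377.5, -223.3, 68.1]
eef_rot: [-1.573, -0.002, -0.481]
wrist_force: [0.0, -0.2, 0.7]
finger_gap: 0.8
shift [-1.2  2.   0.1] turn [0.1 0.6 0.1] rows 0.1
```

View pics/s13.png

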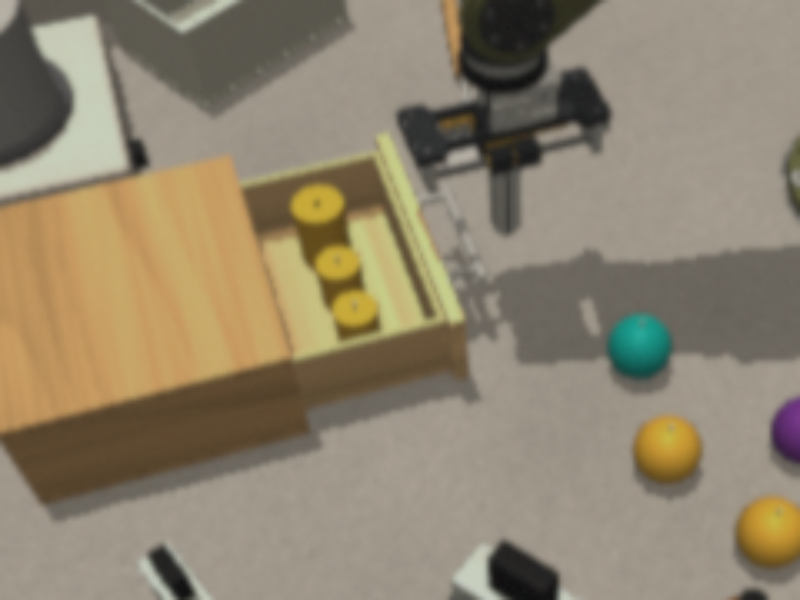

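```bash
python3 -m handwheel '[[[6,0,0,0,0,0,-1],[12,0,0,0,0,0,-1],[17,0,0,0,0,0,-1],[21,0,0,0,0,0,-1],[25,0,0,0,0,0,-1]]]'
python3 -m handwheel '[[[4,0,0,0,0,0,-1],[9,0,0,0,0,0,-1],[14,0,0,0,0,0,-1],[20,0,0,0,0,0,-1],[26,0,0,0,0,0,-1]]]'
python3 -c "
from h import *
go([523.7,-301.4,66],np.radians(-28.1))"
```

```text
clock: 29.9
eef_pos: [400.4, -235.5, 69.3]
eef_rot: [-1.574, -0.005, -0.481]
wrist_force: [-0.8, 1.0, 0.1]
finger_gap: 0.5
clock: 30.32
eef_pos: [423.9, -247.8, 69.3]
eef_rot: [-1.574, -0.004, -0.481]
wrist_force: [-1.5, 0.5, -0.7]
finger_gap: 0.4
shift [113.3   3.8  -1.4] turn [0.2 0.6 0.2] rows 2.7
```

```bash
python3 -m handwheel '[[[7,0.5,0,0,0,0,-1],[14,1,0,0,0,0,-1],[21,1.5,0,0,0,0,-1],[28,2,0,0,0,0,-1],[35,2,0,0,0,0,-1]]]'
python3 -m handwheel '[[[7,0.5,0,0,0,0,-1],[14,1,0,0,0,0,-1],[21,1,0,0,0,0,-1],[28,1,0,0,0,0,-1],[35,1,0,0,0,0,-1]]]'
python3 - <<'E'
from h import *
go([523.7,-301.4,66],np.radians(-28.1))
p,d,c,W=shot('scene'); cv2.imwrite('pics/s14.png',cv2.resize(p[40:220,100:340,::-1],(800,600)))
E
```

```text
clock: 30.73
eef_pos: [455.6, -264.3, 67.3]
eef_rot: [-1.574, -0.004, -0.481]
wrist_force: [-1.1, 0.1, 0.3]
finger_gap: 0.3
clock: 31.15
eef_pos: [487.1, -280.8, 66.3]
eef_rot: [-1.574, -0.004, -0.481]
wrist_force: [-2.3, 0.3, -1.0]
finger_gap: 0.7
shift [42.   0.5 -1.4] turn [0.2 0.6 0.2] rows 1.0
```

View pics/s14.png

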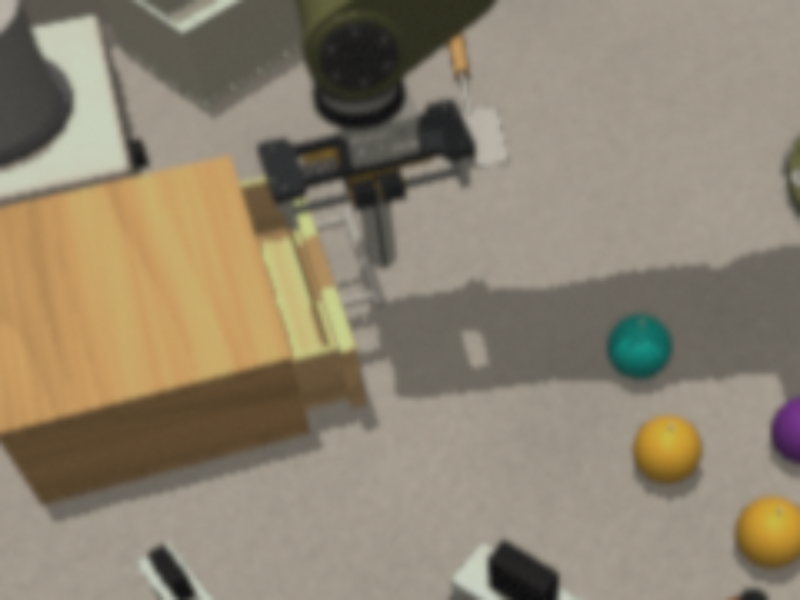

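```bash
python3 -m handwheel '[[[7,0,0,0,0,0,-1],[14,0,0,0,0,0,-1],[20,0,0,0,0,0,-1],[25,0,0,0,0,0,-1],[29,0,0,0,0,0,-1]]]'
python3 -m handwheel '[[[3,0,0,0,0,0,-1],[5,0,0,0,0,0,-1],[7,0,0,0,0,0,-1],[9,0,0,0,0,0,-1],[10,0,0,0,0,0,-1]]]'
python3 -m handwheel '[[[1,0,0,0,0,0,-1],[2,0,0,0,0,0,-1],[3,0,0,0,0,0,-1]]]'
```

```text
clock: 31.62
eef_pos: [514.1, -294.9, 66.6]
eef_rot: [-1.574, -0.005, -0.481]
wrist_force: [-1.4, 0.8, 0.5]
finger_gap: 0.6
clock: 32.03
eef_pos: [523.1, -299.6, 66.6]
eef_rot: [-1.574, -0.005, -0.481]
wrist_force: [-5.4, 3.4, 0.3]
finger_gap: 0.7
clock: 32.28
eef_pos: [523.3, -299.7, 66.5]
eef_rot: [-1.574, 0.003, -0.481]
wrist_force: [-28.1, 13.1, 18.4]
finger_gap: 0.3
```

```bash
python3 -m handwheel '[[[-1,0,0,0,0,0,-1],[-10,0,0,0,0,0,-1],[-40,0,0,0,0,0,-1],[-60,0,0,0,0,0,-1],[-60,0,0,0,0,0,-1]]]'
python3 -m handwheel '[[[0,-40,0,0,0,0,-1],[0,-80,0,0,0,0,-1],[0,-120,0,0,0,0,-1],[0,-120,0,0,0,0,-1]]]'
python3 - <<'E'
from h import *
a=np.radians(-28.1); u=np.array([np.cos(a),np.sin(a)]); v=np.array([-u[1],u[0]]); c0=np.array([690.4,-390.4])
for n in ['scene','top']:
    p,d,c,W=shot(n); q=cloud(d,c,W).reshape(-1,3)
    cv2.imwrite(f'pics/{n}15.png',cv2.resize(p[40:220,100:340,::-1],(800,600)) if n=='scene' else p[:,:,::-1])
    x=(q[:,:2]-c0)@u; y=(q[:,:2]-c0)@v
    s=(q[:,2]>80)&(q[:,2]<97)&(abs(y)<110)&(x<-123)&(x>-170); print(n,'front rim x',np.percentile(x[s],[2,50,98]),s.sum())
    s=(q[:,2]>67)&(q[:,2]<77)&(abs(y)<55)&(x<-150)&(x>-200); print('handle',np.percentile(x[s],[2,10,50]),s.sum())
E
```

```text
clock: 32.7
eef_pos: [468.0, -270.6, 66.6]
eef_rot: [-1.573, 0.004, -0.481]
wrist_force: [0.6, 0.4, -1.0]
finger_gap: 0.1
clock: 33.03
eef_pos: [471.3, -272.2, 194.9]
eef_rot: [-1.575, -0.008, -0.481]
wrist_force: [0.2, -0.7, 0.9]
finger_gap: 1.0
scene front rim x [-138.64085287 -132.86138808 -123.5056432 ] 59
handle [-178.5531992  -178.27283514 -169.50785597] 58
top front rim x [-138.51145277 -131.92058182 -123.90804586] 134
handle [-178.40670438 -178.0966052  -171.56071308] 56
```

View pics/scene15.png

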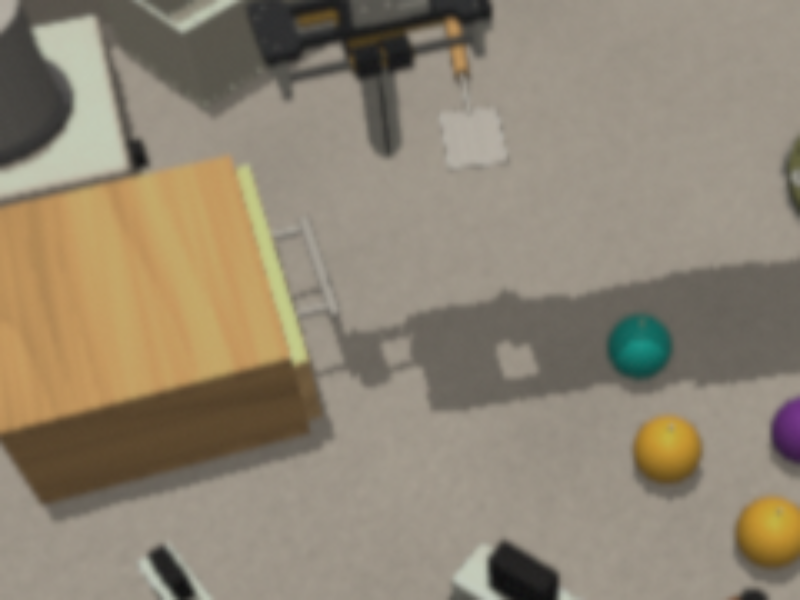

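```bash
python3 -c "
from h import *
go([451,43.4,160],np.radians(-49.1))"
```

```text
shift [-161.7   27.3  270.4] turn [ 0.2 21.6  0. ] rows 7.6
```

```bash
python3 -m handwheel '[[[-162,15,270,0,21.5,0,1],[-162,15,270,0,21.5,0,1],[-162,15,270,0,21.5,0,1],[-162,15,270,0,21.5,0,1],[-162,15,270,0,21.5,0,1]]]' 15
python3 -c "
from h import *
go([451,43.4,160],np.radians(-49.1))"
```

```text
clock: 33.55
eef_pos: [456.4, -68.2, 176.0]
eef_rot: [-1.575, 0.001, -0.859]
wrist_force: [1.4, 0.0, 0.3]
finger_gap: 30.3
shift [-88.   15.8  68.9] turn [ 0.2 -0.1 -0.1] rows 2.7
```

```bash
python3 -m handwheel '[[[-88,16,69,0,0,0,1],[-88,16,69,0,0,0,1],[-88,16,69,0,0,0,1],[-88,16,69,0,0,0,1],[-88,16,69,0,0,0,1]]]' 15
python3 - <<'E'
from h import *
go([451,43.4,160],np.radians(-49.1))
for n in ['wrist','scene','top']:
    p,d,c,W=shot(n); cv2.imwrite(f'pics/{n}16.png',p[:,:,::-1])
    hsv=cv2.cvtColor(p,cv2.COLOR_RGB2HSV)
    m=((hsv[...,1]>140)&(hsv[...,2]>80)&(hsv[...,0]>15)&(hsv[...,0]<25)).astype(np.uint8)
    k,l,st,ce=cv2.connectedComponentsWithStats(m)
    for i in range(1,k):
        if 150<st[i,4]<6000: print(n,ce[i].round(),st[i],onz(c,W,ce[i],29)[0].round(1))
E
```

```text
clock: 33.97
eef_pos: [450.5, 44.6, 158.5]
eef_rot: [-1.577, 0.002, -0.856]
wrist_force: [0.7, -1.1, -0.0]
finger_gap: 63.8
shift [ 1.3 -1.5 -0.4] turn [ 0.3  0.1 -0.1] rows 0.1
wrist [170. 110.] [ 141   81   59   59 2651] [455.2 161.8  29. ]
wrist [253. 186.] [ 227  160   52   53 2150] [449.8  43.3  29. ]
scene [300. 174.] [291 165  19  19 288] [450.9  44.2  29. ]
scene [331. 199.] [321 190  21  20 331] [456.3 162.5  29. ]
top [208. 236.] [200 227  17  18 238] [456.6 161.7  29. ]
```

View pics/wrist16.png

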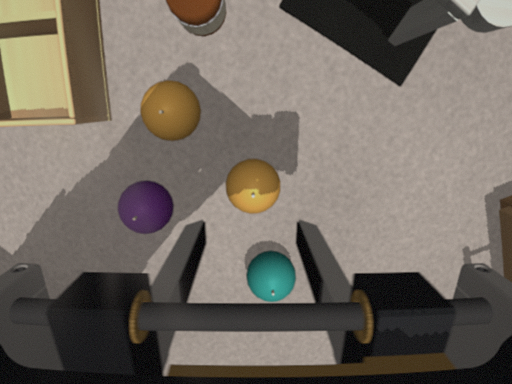

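```bash
python3 -m handwheel '[[[0,5,0,0.3,0,0,1],[0,10,0,0.3,0,0,1],[0,20,0,0.3,0,0,1],[0,30,0,0.3,0,0,1],[0,55,0,0.3,0,0,1]]]' 15
python3 -c "
from h import *
go([450.7,43.6,17],np.radians(-49.1))"
```

```text
clock: 34.53
eef_pos: [451.8, 42.3, 104.8]
eef_rot: [-1.568, -0.001, -0.86]
wrist_force: [1.7, -0.1, 0.1]
finger_gap: 93.5
shift [-1.8 87.8 -0.3] turn [-0.2 -0.2  0. ] rows 2.1
```

```bash
python3 -m handwheel '[[[-2,35,0,0,0,0,1],[-2,65,0,0,0,0,1],[-2,86,0,0,0,0,1],[-2,86,0,0,0,0,1]]]' 15
python3 -m handwheel '[[[0,1,0,0,0,0,-1],[0,1,0,0,0,0,-1],[0,1,0,0,0,0,-1],[0,1,0,0,0,0,-1],[0,1,0,0,0,0,-1]]]' 15
python3 -m handwheel '[[[0,0,0,0,0,0,-1],[0,0,0,0,0,0,-1],[0,0,0,0,0,0,-1]]]' 15
python3 -c "
from h import *
go([450.7,43.6,17],np.radians(-49.1))"
```

```text
clock: 34.87
eef_pos: [448.1, 43.7, 14.6]
eef_rot: [-1.573, 0.004, -0.86]
wrist_force: [-0.2, 0.7, 0.0]
finger_gap: 94.2
clock: 35.28
eef_pos: [448.7, 43.7, 14.5]
eef_rot: [-1.572, 0.003, -0.86]
wrist_force: [0.8, 0.1, 1.0]
finger_gap: 64.3
clock: 35.53
eef_pos: [448.7, 43.7, 14.7]
eef_rot: [-1.571, 0.002, -0.86]
wrist_force: [0.5, -0.8, -1.0]
finger_gap: 60.6
shift [ 1.4 -2.3  1.4] turn [ 0.  -0.2 -0.1] rows 0.1
```

```bash
python3 -m handwheel '[[[0,-8,0,0,0,0,-1],[0,-35,0,0,0,0,-1],[0,-75,0,0,0,0,-1],[0,-110,0,0,0,0,-1],[0,-140,0,0,0,0,-1]]]' 20
python3 -c "
from h import *
go([463.8,356,150],np.radians(-49.1))"
```

```text
clock: 35.95
eef_pos: [449.0, 43.5, 157.7]
eef_rot: [-1.57, 0.001, -0.86]
wrist_force: [0.8, -0.1, -1.5]
finger_gap: 60.7
shift [-227.2    8.2  215. ] turn [-0.  -0.2 -0.1] rows 7.5
```

```bash
python3 -m handwheel '[[[-22,0,21,0,0,0,-1],[-60,0,57,0,0,0,-1],[-227,0,215,0,0,0,-1],[-227,0,215,0,0,0,-1],[-227,0,215,0,0,0,-1]]]' 20
python3 -c "
from h import *
go([463.8,356,150],np.radians(-49.1))"
```

```text
clock: 36.37
eef_pos: [458.0, 242.4, 158.8]
eef_rot: [-1.57, 0.001, -0.861]
wrist_force: [-0.3, -1.0, -1.6]
finger_gap: 60.4
shift [-82.4   9.   78.5] turn [-0.1 -0.2 -0.1] rows 2.7
```

```bash
python3 -m handwheel '[[[-30,5,29,0,0,0,-1],[-60,9,57,0,0,0,-1],[-82,9,78,0,0,0,-1],[-82,9,78,0,0,0,-1],[-82,9,78,0,0,0,-1]]]' 20
python3 - <<'E'
from h import *
go([463.8,356,30],np.radians(-49.1))
p,d,c,W=shot('wrist'); cv2.imwrite('pics/w17.png',p[:,:,::-1])
p,d,c,W=shot('scene'); cv2.imwrite('pics/s17.png',cv2.resize(p[150:330,250:490,::-1],(800,600)))
E
```

```text
clock: 36.78
eef_pos: [463.1, 356.4, 149.9]
eef_rot: [-1.57, 0.001, -0.858]
wrist_force: [-0.9, -1.2, -1.5]
finger_gap: 60.8
shift [  0.9 119.9   0.2] turn [-0.  -0.1 -0.1] rows 2.9
```

View pics/w17.png

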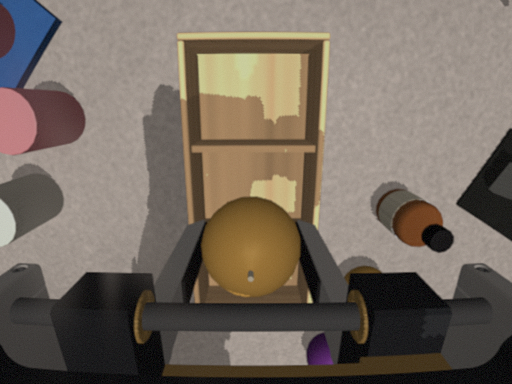

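View pics/s17.png

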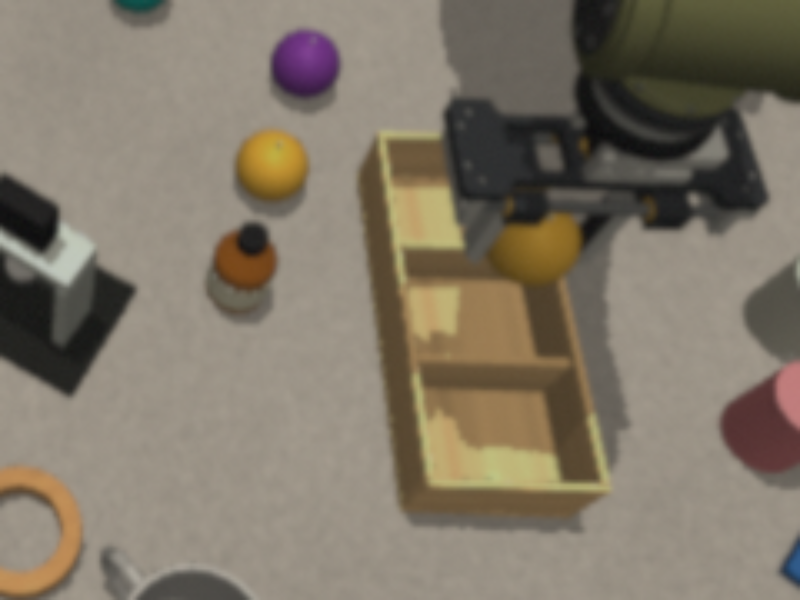

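```bash
python3 -m handwheel '[[[0,25,0,0,0,0,-1],[0,50,0,0,0,0,-1],[0,70,0,0,0,0,-1],[0,85,0,0,0,0,-1],[0,95,0,0,0,0,-1]]]' 20
python3 -c "
from h import *
go([463.8,356,21],np.radians(-49.1))"
```

```text
clock: 37.3
eef_pos: [463.5, 353.1, 54.1]
eef_rot: [-1.572, 0.001, -0.863]
wrist_force: [-0.5, 0.0, -0.9]
finger_gap: 60.3
shift [-2.  33.1  2.1] turn [ 0.  -0.3 -0.1] rows 0.8
```

```bash
python3 -m handwheel '[[[-1,7,2,0,0,0,-1],[-2,14,2,0,0,0,-1],[-2,20,2,0,0,0,-1],[-2,26,2,0,0,0,-1],[-2,29,2,0,0,0,-1]]]' 20
python3 -m handwheel '[[[0,0.5,0,0,0,0,-1],[0,1.5,0,0,0,0,-1],[0,2.5,0,0,0,0,-1]]]' 20
python3 -m handwheel '[[[0,0.5,0,0,0,0,-1],[0,1,0,0,0,0,-1]]]' 20
```

```text
clock: 37.72
eef_pos: [463.7, 355.9, 24.7]
eef_rot: [-1.572, 0.001, -0.863]
wrist_force: [-0.8, -0.2, -0.3]
finger_gap: 60.4
clock: 37.97
eef_pos: [463.9, 356.1, 22.5]
eef_rot: [-1.571, 0.001, -0.863]
wrist_force: [-0.1, -0.3, -0.8]
finger_gap: 60.7
clock: 38.13
eef_pos: [464.0, 356.1, 21.7]
eef_rot: [-1.571, 0.001, -0.862]
wrist_force: [0.0, 0.6, -1.4]
finger_gap: 60.4
```

```bash
python3 -m handwheel '[[[0,0.5,0,0,0,0,-1],[0,1.2,0,0,0,0,-1],[0,1.2,0,0,0,0,-1]]]' 20
python3 -m handwheel '[[[0,0.5,0,0,0,0,-1],[0,1,0,0,0,0,-1]]]' 20
```

```text
clock: 38.38
eef_pos: [464.1, 356.2, 20.7]
eef_rot: [-1.57, 0.001, -0.862]
wrist_force: [0.7, -0.1, -0.6]
finger_gap: 60.7
clock: 38.55
eef_pos: [464.3, 356.4, 20.5]
eef_rot: [-1.57, 0.001, -0.863]
wrist_force: [-4.5, -3.3, 14.7]
finger_gap: 60.6
```

```bash
python3 -m handwheel '[[[0,-0.5,0,0,0,0,0.6],[0,-0.5,0,0,0,0,0.6],[0,-0.5,0,0,0,0,0.6],[0,-0.5,0,0,0,0,0.6],[0,-0.5,0,0,0,0,0.6]]]'
python3 -m handwheel '[[[0,-10,0,0,0,0,0.6],[0,-40,0,0,0,0,0.6],[0,-80,0,0,0,0,0.6],[0,-120,0,0,0,0,0.6],[0,-140,0,0,0,0,0.7]]]'
python3 -c "
from h import *
go([456.2,161.8,150],np.radians(-49.1))"
```

```text
clock: 38.97
eef_pos: [464.2, 356.4, 20.9]
eef_rot: [-1.57, 0.001, -0.862]
wrist_force: [-0.2, -0.0, -0.2]
finger_gap: 75.5
clock: 39.38
eef_pos: [465.1, 356.8, 166.7]
eef_rot: [-1.564, 0.0, -0.862]
wrist_force: [0.1, 0.5, 1.2]
finger_gap: 78.6
shift [ 142.3   15.7 -133.8] turn [-0.4 -0.3 -0. ] rows 4.7
```

```bash
python3 -m handwheel '[[[142,5,-134,0,0,0,0.75],[142,5,-134,0,0,0,0.75],[142,12,-134,-0.4,0,0,0.75],[142,16,-134,-0.4,0,0,0.75],[142,16,-134,-0.4,0,0,0.75]]]'
python3 - <<'E'
from h import *
for n in ['wrist','scene','top']:
    p,d,c,W=shot(n); cv2.imwrite(f'pics/{n}18.png',p[:,:,::-1])
    hsv=cv2.cvtColor(p,cv2.COLOR_RGB2HSV)
    m=((hsv[...,1]>140)&(hsv[...,2]>80)&(hsv[...,0]>15)&(hsv[...,0]<25)).astype(np.uint8)
    k,l,st,ce=cv2.connectedComponentsWithStats(m)
    for i in range(1,k):
        if 150<st[i,4]<6000: print(n,ce[i].round(),st[i],onz(c,W,ce[i],29)[0].round(1))
go([456.2,161.8,50],np.radians(-49.1))
E
```

```text
clock: 39.8
eef_pos: [455.3, 159.2, 150.2]
eef_rot: [-1.571, -0.0, -0.863]
wrist_force: [1.3, -0.1, 0.7]
finger_gap: 82.4
wrist [105.  56.] [  73   25   64   62 2890] [463.3 356.   29. ]
wrist [252. 188.] [ 227  162   51   53 2042] [454.9 158.3  29. ]
scene [331. 199.] [322 189  20  21 326] [456.  162.8  29. ]
scene [390. 244.] [379 233  24  23 436] [460.7 357.1  29. ]
top [149. 235.] [140 226  18  18 242] [465.7 356.7  29. ]
shift [ -0.8 100.4   1. ] turn [-0.  -0.5 -0. ] rows 2.4
```

View pics/scene18.png

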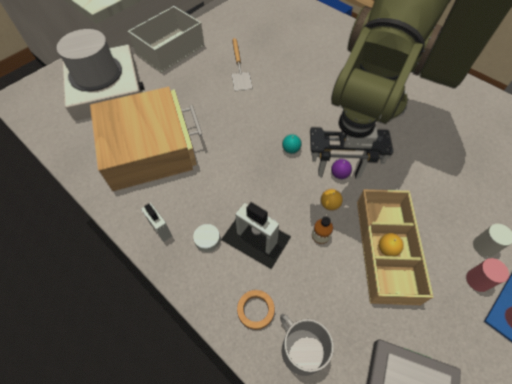

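View pics/wrist18.png

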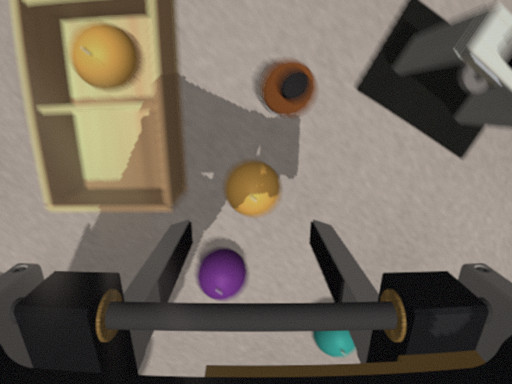

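```bash
python3 -m handwheel '[[[-1,30,1,0,0,0,0.75],[-1,60,1,0,0,0,0.75],[-1,80,1,0,0,0,0.75],[-1,80,1,0,0,0,0.75]]]'
python3 - <<'E'
from h import *
go([456.1,161.5,16],np.radians(-49.1))
p,d,c,W=shot('scene'); hsv=cv2.cvtColor(p,cv2.COLOR_RGB2HSV)
p,d,c,W=shot('wrist'); cv2.imwrite('pics/w19.png',p[:,:,::-1])
hsv=cv2.cvtColor(p,cv2.COLOR_RGB2HSV)
m=((hsv[...,1]>140)&(hsv[...,2]>80)&(hsv[...,0]>15)&(hsv[...,0]<25)).astype(np.uint8)
k,l,st,ce=cv2.connectedComponentsWithStats(m)
for i in range(1,k):
    if 150<st[i,4]<9000: print(ce[i].round(),st[i],onz(c,W,ce[i],29)[0].round(1))
E
```

```text
clock: 40.28
eef_pos: [454.4, 162.5, 67.5]
eef_rot: [-1.575, 0.002, -0.864]
wrist_force: [-0.3, 0.6, 0.1]
finger_gap: 82.4
shift [ 2.  51.5  0.8] turn [ 0.2 -0.4 -0.1] rows 1.2
[47. 39.] [   0    0   97   83 6214] [461.3 361.5  29. ]
[253. 215.] [ 216  178   75   75 4270] [454.9 161.5  29. ]
```

View pics/w19.png

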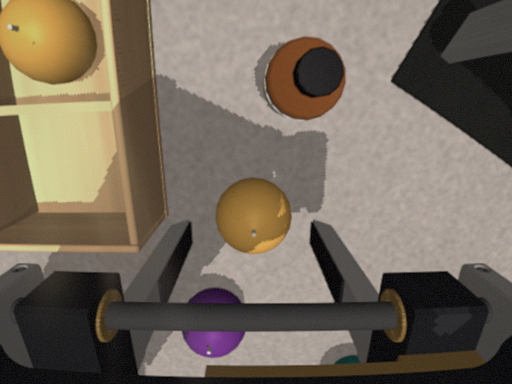

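```bash
python3 -m handwheel '[[[1,20,0,0,0,0,0.75],[1,40,0,0,0,0,0.75],[1,49,0,0,0,0,0.75],[1,49,0,0,0,0,0.75]]]'
python3 -m handwheel '[[[0,0,0,0,0,0,-1],[0,0,0,0,0,0,-1],[0,0,0,0,0,0,-1],[0,0,0,0,0,0,-1],[0,0,0,0,0,0,-1]]]' 20
python3 -m handwheel '[[[0,0,0,0,0,0,-1],[0,0,0,0,0,0,-1]]]' 20
```

```text
clock: 40.72
eef_pos: [456.8, 162.4, 21.9]
eef_rot: [-1.571, 0.001, -0.864]
wrist_force: [-0.5, -1.4, 0.3]
finger_gap: 82.3
clock: 41.13
eef_pos: [457.4, 162.6, 22.9]
eef_rot: [-1.57, -0.0, -0.864]
wrist_force: [-2.3, 0.2, 6.4]
finger_gap: 60.3
clock: 41.3
eef_pos: [457.6, 162.6, 23.3]
eef_rot: [-1.569, -0.0, -0.864]
wrist_force: [-0.9, -0.7, -0.7]
finger_gap: 60.5
```

```bash
python3 -m handwheel '[[[0,-8,0,0,0,0,-1],[0,-35,0,0,0,0,-1],[0,-75,0,0,0,0,-1],[0,-110,0,0,0,0,-1],[0,-130,0,0,0,0,-1]]]' 20
python3 -c "
from h import *
go([392.7,294.4,155],np.radians(-49.1))"
```

```text
clock: 41.72
eef_pos: [458.1, 162.7, 157.6]
eef_rot: [-1.565, -0.002, -0.864]
wrist_force: [-0.1, 0.4, -0.6]
finger_gap: 60.6
shift [-142.6    2.5   35.7] turn [-0.3 -0.4  0.1] rows 3.5
```

```bash
python3 -m handwheel '[[[-25,0,6,0,0,0,-1],[-65,0,16,-0.3,0,0,-1],[-105,0,26,-0.3,0,0,-1],[-142,2,36,-0.3,0,0,-1],[-142,2,36,-0.3,0,0,-1]]]' 20
python3 -m handwheel '[[[0,0,0,0,0,0,-1],[0,0,0,0,0,0,-1]]]' 20
python3 - <<'E'
from h import *
go([392.7,294.4,29.5],np.radians(-49.1))
p,d,c,W=shot('wrist'); cv2.imwrite('pics/w20.png',p[:,:,::-1])
E
```

```text
clock: 42.13
eef_pos: [390.5, 298.3, 156.0]
eef_rot: [-1.57, -0.001, -0.86]
wrist_force: [0.9, -0.1, -0.9]
finger_gap: 60.8
clock: 42.3
eef_pos: [390.3, 298.5, 156.3]
eef_rot: [-1.57, -0.001, -0.859]
wrist_force: [0.2, -0.6, -1.6]
finger_gap: 60.7
shift [  4.6 126.8  -0.9] turn [-0.  -0.1  0.1] rows 3.0
```

View pics/w20.png

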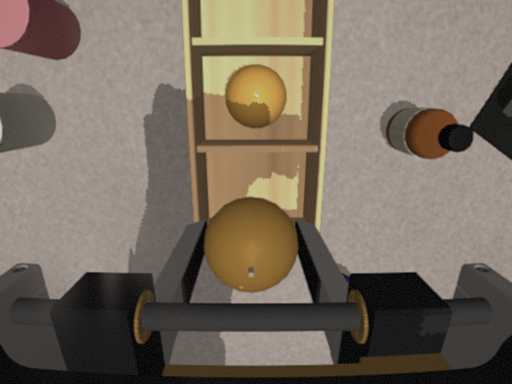

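```bash
python3 -m handwheel '[[[4,25,0,0,0,0,-1],[4,55,0,0,0,0,-1],[4,80,0,0,0,0,-1],[4,98,0,0,0,0,-1],[4,106,0,0,0,0,-1]]]' 20
python3 -c "
from h import *
go([392.7,294.4,29.5],np.radians(-49.1))"
```

```text
clock: 42.77
eef_pos: [393.2, 293.2, 48.1]
eef_rot: [-1.573, -0.001, -0.862]
wrist_force: [-0.2, -0.8, -1.3]
finger_gap: 60.7
shift [-1.3 18.6  0.5] turn [ 0.2 -0.3  0. ] rows 0.4
```

```bash
python3 -m handwheel '[[[-1,5,0,0,0,0,-1],[-1,9,0,0,0,0,-1],[-1,13,0,0,0,0,-1],[-1,16,0,0,0,0,-1],[-1,17,0,0,0,0,-1]]]' 20
python3 -m handwheel '[[[0,0.7,0,0,0,0,-1],[0,1.5,0,0,0,0,-1],[0,1.5,0,0,0,0,-1]]]' 20
python3 -m handwheel '[[[0,0.7,0,0,0,0,-1],[0,1.2,0,0,0,0,-1]]]' 20
```

```text
clock: 43.18
eef_pos: [392.7, 293.9, 31.3]
eef_rot: [-1.573, -0.001, -0.862]
wrist_force: [0.8, -0.9, -0.9]
finger_gap: 60.7
clock: 43.43
eef_pos: [392.8, 294.0, 30.0]
eef_rot: [-1.572, -0.001, -0.862]
wrist_force: [1.1, -0.5, -1.6]
finger_gap: 60.4
clock: 43.6
eef_pos: [392.9, 294.1, 28.9]
eef_rot: [-1.572, -0.001, -0.862]
wrist_force: [-1.5, -0.7, 5.5]
finger_gap: 60.7
```

Contact. Release, rise, retreat and check.

```bash
python3 -m handwheel '[[[0,0,0,0,0,0,0.6],[0,0,0,0,0,0,0.6],[0,0,0,0,0,0,0.6],[0,0,0,0,0,0,0.6],[0,0,0,0,0,0,0.6]]]'
python3 -m handwheel '[[[0,-10,0,0,0,0,0.6],[0,-40,0,0,0,0,0.6],[0,-80,0,0,0,0,0.6],[0,-120,0,0,0,0,0.6],[0,-160,0,0,0,0,0.6]]]'
python3 -m handwheel '[[[40,0,-20,0,0,0,0.6],[80,0,-40,0,0,0,0.6],[120,0,-60,0,0,0,0.6],[150,0,-60,0,0,0,0.6],[150,0,-60,0,0,0,0.6]]]'
python3 - <<'E'
from h import *
for n in ["top","scene"]:
    p,d,c,W=shot(n); q=cloud(d,c,W).reshape(-1,3)
    cv2.imwrite(f'pics/{n}21.png',p[:,:,::-1])
    x0=np.array([463.8,356]);a=np.radians(40.9)
    hsv=cv2.cvtColor(p,cv2.COLOR_RGB2HSV)
    m=((hsv[...,1]>140)&(hsv[...,2]>80)&(hsv[...,0]>15)&(hsv[...,0]<25)).astype(np.uint8)
    k,l,st,ce=cv2.connectedComponentsWithStats(m)
    for i in range(1,k):
        if 150<st[i,4]<900: 
            P=onz(c,W,ce[i],35)[0][:2]; r=P-x0
            print(n,ce[i].round(),st[i,4],P.round(1),'crate frame',(r@[np.cos(a),np.sin(a)]).round(1),(r@[-np.sin(a),np.cos(a)]).round(1),'zmax',np.nanpercentile(q[l.ravel()==i][:,2],95).round(1))
    for nm,x,y,z in [('gauge',677,82,164),('bottle',554,203,95)]:
        s=(np.hypot(q[:,0]-x,q[:,1]-y)<40)&(abs(q[:,2]-z)<8)
        if s.sum()>5: print(n,nm,s.sum(),q[s].mean(0).round(1))
E
```

```text
clock: 44.02
eef_pos: [392.9, 294.1, 29.0]
eef_rot: [-1.572, -0.001, -0.862]
wrist_force: [-0.3, -0.7, -0.2]
finger_gap: 75.3
clock: 44.43
eef_pos: [392.5, 294.1, 191.7]
eef_rot: [-1.572, -0.001, -0.862]
wrist_force: [0.1, -0.0, 0.4]
finger_gap: 75.2
clock: 44.85
eef_pos: [446.7, 136.8, 193.0]
eef_rot: [-1.571, -0.003, -0.866]
wrist_force: [1.7, 0.6, -0.9]
finger_gap: 75.2
top [149. 235.] 242 [465.7 355.4] crate frame 1.1 -1.8 zmax 62.9
top [168. 257.] 233 [391.7 292.9] crate frame -95.8 -0.5 zmax 63.6
top gauge 119 [676.3  81.6 162.7]
top bottle 44 [553.  202.4  93.9]
scene [385. 211.] 378 [389.5 292.8] crate frame -97.6 0.9 zmax 63.7
scene [390. 244.] 434 [464.3 357. ] crate frame 1.1 0.5 zmax 63.3
scene gauge 202 [678.   83.3 163.7]
scene bottle 76 [554.9 204.   94.6]
```

View pics/scene21.png

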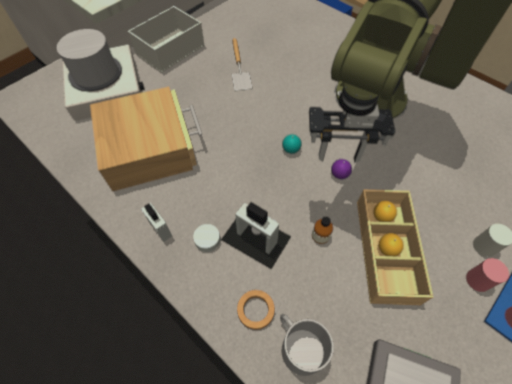

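View pics/top21.png

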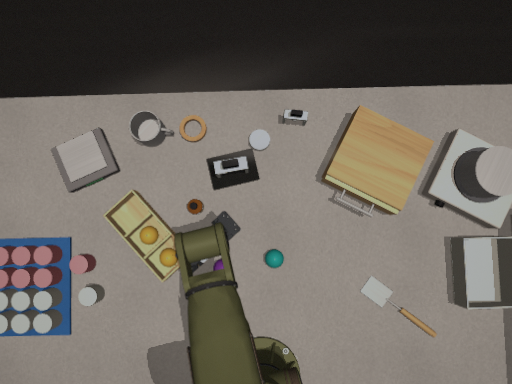

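```bash
python3 -c "
from cell import order
print(order.sign_off())"
```

```text
the job is handed in; nothing more can be done
None
```

The job is done and handed in at about 45 s of the 210 s allowed. None of my checks failed or disagreed.

- **Gauge:** I lowered the larger gauge over the pillar candle until both legs stood on the bench. I held it there about 1.7 s with 6–8 N measured at the wrist and the foot on the candle's top, then stood it back on its pad, where the last pictures show it upright. The foot's travel can't be read directly, so this rests on the leg height, the contact force and the picture.
- **Drawer:** The pillar candle and both votives stood upright in it. I pushed it in by the handle until it hit its stop at about 36 N. Its front then lay about 16 mm ahead of the unit's top, which matches shut (15 mm). The candles can't be seen once it is shut, so they were last checked before closing.
- **Ball candles:** Only two were present. Both were lowered to contact and released, one in the middle bay and one in the -x end bay. Each sits within about 4 mm of its bay's centre with its top at 63–64 mm, so both rest on the floor.
- **Scent bottle:** It is upright where it started, and the look-alikes were left alone.

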